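# Check-weigh the oldest tub and restock the lane

### The job

Work the loose square pan of the bench scale onto its engraved square with light taps on its edges from whichever sides it needs, pressing no harder than about 15 N, until it lies centred to within 5 mm and straight to within about 3 degrees; then stand the oldest tub of wipes (the front one in the stock lane) on the middle of the pan to be weighed. Next pull the other old tubs forward in the lane, in the order they stand, up to the front stop and closed up, and finally load the new tubs that stand on the desk between lane and scale behind them, closed up with no gap of more than about 15 mm. Leave all tubs upright, the pan still centred and straight, and the other things on the desk undisturbed.

Things in the scene. Friction and masses are not known exactly. Their poses are not given: they have to be found in the camera images.
- scale: bench scale fixed to the desk, grey housing 200 x 200 mm with a flat aluminium top at 60 mm height; its origin is at desk height under the centre of the top; a lower console (60 mm deep, 42 mm high) with a display projects on its -x side, towards the robot
- mark (a point): centre of the mark engraved on the scale's top, at the height of the top (60 mm): a thin square outline 157 mm wide, along the scale's x and y axes, with a short tick outside the middle of each side
- pan: loose square steel weighing pan, flat solid plate 150 x 150 x 16 mm, 0.6 kg, too wide to grasp. Slides on the scale's top, stays where left; pushed 52 mm beside mid-edge it turns 1 degree per 2 mm and shifts by half the push. Over 15 N counts as struck. Origin: centre of underside, x and y along its edges (straight: x along the scale's x)
- lane: stock lane fixed to the desk: aluminium channel 304 mm long along its x axis, floor 6 mm thick, side rails 78 mm apart inside and 28 mm high (9 mm thick); front stop 34 mm high at its -x end (the end towards the robot), its inner face at x = -0.146 m; back end (x = +0.152 m) open. Origin at desk height under the middle. A tub against the stop has its centre at x = -0.113 m; four closed-up tubs fit
- old_a: tub of wipes: plain round upright plastic tub, body 66 mm across up to 100 mm height, cap band 69 mm across from 100 to 116 mm, flip cap up to 133 mm, 0.24 kg; origin at the centre of its underside, z up; grasp the body across its diameter. The oldest: it stands at the front stop of the lane, always present
- old_b: tub of wipes: plain round upright plastic tub, body 66 mm across up to 100 mm height, cap band 69 mm across from 100 to 116 mm, flip cap up to 133 mm, 0.24 kg; origin at the centre of its underside, z up; grasp the body across its diameter. Old stock, stands in the middle of the lane; may be absent
- old_c: tub of wipes: plain round upright plastic tub, body 66 mm across up to 100 mm height, cap band 69 mm across from 100 to 116 mm, flip cap up to 133 mm, 0.24 kg; origin at the centre of its underside, z up; grasp the body across its diameter. Old stock, stands at the back of the lane; may be absent (at least one of old_b, old_c is present)
- new_a: tub of wipes: plain round upright plastic tub, body 66 mm across up to 100 mm height, cap band 69 mm across from 100 to 116 mm, flip cap up to 133 mm, 0.24 kg; origin at the centre of its underside, z up; grasp the body across its diameter. New stock, on the open desk between lane and scale (the tub at the far right of the desk is not stock); may be absent
- new_b: tub of wipes: plain round upright plastic tub, body 66 mm across up to 100 mm height, cap band 69 mm across from 100 to 116 mm, flip cap up to 133 mm, 0.24 kg; origin at the centre of its underside, z up; grasp the body across its diameter. New stock, like new_a; may be absent (at least one of the two is present)
- phone: phone lying on the desk to the left of the lane, 75 x 158 x 9 mm, not to be disturbed; origin under its centre
- gun: white and blue thermometer gun lying on the desk at the right, 130 x 130 x 42 mm, not to be disturbed; origin under its centre
- cream: tube of hand cream lying on the desk at the right, 40 x 136 x 27 mm, not to be disturbed; origin under its centre
Mind the look-alikes: they are no part of the job. What is shaped like the old_c but blue or red is not meant.

How it is judged (in metres and radians):
On the way, in this order (a step that is already met when the one before it is completed fails the run):
1. the pan lies centred on its mark, within 5 mm, straight, and is not touched (angle between the x axis of pan and the x axis of scale, either way round below 0.07 rad and horizontal distance between pan and mark below 0.005 m and angle between pan's own z axis and vertical below 0.05 rad and height (world z) of pan above 0.05 m and contact force between the fingers and pan below 0.1 N), for 0.3 s.
2. the oldest tub stands released on the middle of the pan (angle between the x axis of pan and the x axis of scale, either way round below 0.07 rad and horizontal distance between old_a and pan below 0.015 m and angle between old_a's own z axis and vertical below 0.12 rad and height (world z) of old_a between 0.07 and 0.082 m and contact force between the fingers and old_a below 0.1 N), for 0.2 s.
3. the other old tubs stand released at the front of the lane, closed up (angle between each of old_b, old_c's own z axis and vertical below 0.12 rad and y of old_b in the frame of lane between -0.012 and 0.012 m and z of each of old_b, old_c in the frame of lane below 0.011 m and x of old_b in the frame of lane between -0.125 and 0.15 m and y of old_c in the frame of lane between -0.012 and 0.012 m and x of old_c in the frame of lane between -0.125 and 0.15 m and x of old_b in the frame of lane below -0.095 m and x of old_c in the frame of lane below -0.01 m and x of any of old_b, old_c in the frame of lane below -0.095 m and horizontal distance between old_b and old_c below 0.087 m and contact force between the fingers and old_b below 0.1 N and contact force between the fingers and old_c below 0.1 N), for 0.2 s.
4. the new tubs stand released behind the old ones, closed up (angle between each of new_a, new_b's own z axis and vertical below 0.12 rad and y of new_a in the frame of lane between -0.012 and 0.012 m and z of each of new_a, new_b in the frame of lane below 0.011 m and x of new_a in the frame of lane between -0.125 and 0.15 m and y of new_b in the frame of lane between -0.012 and 0.012 m and x of new_b in the frame of lane between -0.125 and 0.15 m and (horizontal distance between any of new_a, new_b and old_b below 0.087 m or horizontal distance between any of new_a, new_b and old_c below 0.087 m) and horizontal distance between new_a and new_b below 0.087 m and contact force between the fingers and new_a below 0.1 N and contact force between the fingers and new_b below 0.1 N and x of each of new_a, new_b in the frame of lane above -0.06 m), for 0.2 s.
At the end, for the whole second after the job is handed in: Pan straight and within 5 mm of its mark, oldest tub upright within 15 mm of the middle of the pan; front old tub within 18 mm of the stop, then the other old tub, then the new ones, upright between the rails, neighbours' centres under 87 mm apart; all released and at rest (all of step 3 and all of step 4 and angle between the x axis of each of pan, pan and the x axis of scale, either way round below 0.07 rad and horizontal distance between pan and mark below 0.005 m and angle between pan's own z axis and vertical below 0.05 rad and height (world z) of pan above 0.05 m and horizontal distance between old_a and pan below 0.015 m and angle between old_a's own z axis and vertical below 0.12 rad and height (world z) of old_a between 0.07 and 0.082 m and linear speed of each of old_a, old_b, old_c, new_a, new_b, pan below 0.02 m/s); the robot touches nothing.
It fails at once if the pan is struck or pushed with more than 15 N (contact force between any of the fingers, the arm and pan above 15 N).
It fails at once if the phone, thermometer gun or hand cream is moved by more than 30 mm (distance of any of phone, gun, cream from where it was at the start of the episode above 0.03 m).
Of old_b, old_c only 1 to 2 are there at a start; the rules pass over those that are not, and their reading is None.
Of new_a, new_b only 1 to 2 are there at a start; the rules pass over those that are not, and their reading is None.
At some moment in a run one of pan may be knocked a few centimetres aside while the robot is not near it.
It also fails if it takes over 210 s, if anything falls off the work surface, if the arm or the gripper's body presses on something with over 40 N, if the wrist force passes 120 N, or if a joint passes its speed limit or range.

### The arm

A 6-joint arm with a two-finger parallel gripper is mounted at the origin on a cart in front of the work surface, level with it; the furniture and walls round the work are solid. World frame = base frame: x ahead of the robot, y to its left, z up, the work surface at z = 0. Lengths are in mm, angles in degrees, forces in N, time in s.
With the tool pointing down it reaches from about 300 to 850 mm from the base axis. Payload 4.2 kg.
Tool frame: the origin (TCP) lies on the centre line of the jaws, within the pads' length; the fingertips stand 8 mm ahead of it and the grasp point (between the pads) lies 11 mm behind it; z points along the fingers, y is the line along which they close (so a half turn about z gives the same grasp; the last joint's range is limited). The gripper opens to 91 mm and grips with 3 to 60 N. Pads are 32 mm wide; open, the fingers measure 118 mm over their backs; the gripper's body (76 mm by 178 mm) begins 60 mm behind the grasp point.
Start: joints at [75.057, 18.312, 89.639, -0, 72.044, -1.146], TCP at [137.127, 558.425, 221.976] pointing down, gripper open.
Joint ranges: [-177.97, 177.97], [-48.28, 115.42], [12.27, 149.76], [-77.06, 257.06], [2.81, 150.46], [-146.56, 146.56]. Speed limits (degrees/s): [147.25, 147.25, 180, 180, 180, 180].

### API

Orientations are given as [roll, pitch, yaw] about the fixed x, y, z axes, in that order (R = Rz(yaw) Ry(pitch) Rx(roll)).
In Python, from workcell import telemetry, eyes, ticket gives the robot as it stands. The module is installed in compiled form; this text tells all that it offers.
- The arm moves only by the shell command python3 -m crank 'ROWS' [OPENING] [FORCE]. ROWS is JSON, a list of rows, each an object of numbers: "dx", "dy", "dz": the shift along the world's x, y, z normalised to -1 to 1, where 1 is 80 cm; "yaw": the turn about the world's z normalised to -1 to 1, where 1 is 5 degrees. A call has 1 to 10 rows; each row shifts and turns the commanded pose from where the row before left it; what a row does not reach is not made up. A row lasts 1/8 s, in which the tool goes at most 62.5 mm and 10.7 degrees, less where a joint would pass 70% of its speed; a pose out of reach is approached as far as the arm can. A call with a number of a shift or a turn outside -1 to 1 is refused whole. A call with a gripper value outside its range is refused whole. OPENING is the opening, from 0 (shut) to 1 (fully open), set as the call begins (- or left out, the last holds). The fingers move at their own pace and stop on an object; FORCE is the grip in N (left out, the last holds). Time passes only in rows, so rows that do not move let the fingers close. It gives the time, the measured TCP pose, the force, the opening and the grip force at its end, in the units of the state.
- telemetry.state(): the state, without advancing time (a new reading comes with each control period).
- eyes.grab_frame(name): name is "scene" or "top"; returns the picture (400x640x3 uint8, red, green, blue); there is no depth.
- eyes.calibration(name): a dict with "camera_matrix" (3x3 intrinsics, pixels), "k1" (the pictures are not rectified: a ray, as slopes to the right and down, at radius r is drawn at 1 + k1 r^2 times it, then the intrinsics apply), "world_from_camera" (4x4, takes a point from camera to world coordinates). Camera axes: x right, y down, z forward; pixel columns grow to the right and rows downward; lengths in mm; the calibration is good to about 2 mm. A picture is of the moment at which its call begins. calibration takes no time and is no camera call.
- ticket.job_done(): hands the job in; it is judged then, once.
The state is a dict: "time_s": time; "qpos": joint angles; "qvel": joint speeds; "effort": joint torques, N m; "ee_pos": TCP position; "ee_rot": TCP orientation; "force": force on the tool from outside, world axes, zero at the start; "torque": the same for the moment, N m; "gripper_width": finger opening in mm; "gripper_force": force on a finger pad.
Only numpy, scipy, OpenCV 4.12 (cv2) and the standard library are available. Lean on these libraries where they do the work, as an engineer would, in place of code of your own. Each camera call takes 0.05 s, during which the arm holds its last target. There are 200 camera calls.

## Working session

There is one attempt and no reset: what is moved stays moved. The work goes in short steps, Python scripts to look and compute and a shell command to move; the robot and the scene stay as the last step left them, time stands still between calls to the robot, and variables do not carry over. Pictures are saved under pics/ and viewed, at most 14 in all, crops included, and the job is handed in when it is done.

```bash
mkdir -p pics
cat > h.py <<'E'
import numpy as np, cv2
from workcell import telemetry, eyes, ticket
def grab(cam,name=None):
    im=eyes.grab_frame(cam)
    if name: cv2.imwrite(f'pics/{name}.png',im[:,:,::-1])
    return im
def ray(cam,px):
    c=eyes.calibration(cam);K=np.array(c['camera_matrix'])
    d=np.array([(px[0]-K[0,2])/K[0,0],(px[1]-K[1,2])/K[1,1]]);s=d.copy()
    for _ in range(30): s=d/(1+c['k1']*(s@s))
    T=np.array(c['world_from_camera']); return T[:3,3],T[:3,:3]@np.r_[s,1]
def at(cam,px,z):
    o,d=ray(cam,px); return (o+d*(z-o[2])/d[2])
def proj(cam,p):
    c=eyes.calibration(cam);K=np.array(c['camera_matrix']);T=np.linalg.inv(np.array(c['world_from_camera']))
    q=T[:3,:3]@np.array(p,float)+T[:3,3];s=q[:2]/q[2];s=s*(1+c['k1']*(s@s))
    return np.array([K[0,0]*s[0]+K[0,2],K[1,1]*s[1]+K[1,2]])
E
python3 - <<'E'
from h import *
for n in('scene','top'):
    grab(n,n+'0'); c=eyes.calibration(n); print(n,np.round(c['camera_matrix'],1).tolist(),c['k1'],np.round(c['world_from_camera'],3).tolist())
s=telemetry.state();print(s)
E
```

```text
scene [[397.1, 0.0, 323.4], [0.0, 397.1, 204.9], [0.0, 0.0, 1.0]] 0.02162316484937275 [[0.891, -0.265, 0.37, 87.267], [-0.455, -0.523, 0.721, -1061.835], [0.003, -0.81, -0.586, 851.254], [0.0, 0.0, 0.0, 1.0]]
top [[454.3, 0.0, 316.9], [0.0, 454.3, 203.7], [0.0, 0.0, 1.0]] 0.013655204564875453 [[-0.023, -0.986, 0.162, 324.518], [-0.999, 0.026, 0.02, -70.53], [-0.024, -0.162, -0.987, 1659.467], [0.0, 0.0, 0.0, 1.0]]
{'time_s': 0.1, 'qpos': array([ 7.50579937e+01,  1.83467112e+01,  8.96968728e+01, -1.97344287e-03,
        7.20456603e+01, -1.14662080e+00]), 'qvel': array([ 0.03618335, -0.1047103 , -0.23929566,  0.08507101, -0.02196248,
        0.03587392]), 'effort': array([ 1.60461626e-03, -4.13330090e+01, -2.32510078e+01,  7.31132319e-02,
        4.22724767e-02, -4.74771309e-05]), 'ee_pos': array([137.01748837, 557.99387273, 221.23429228]), 'ee_rot': array([-1.79910736e+02,  9.01504958e-05,  1.66205224e+02]), 'force': array([-0.15648061,  0.13432861,  0.45105436]), 'torque': array([-0.03724614, -0.01479041, -0.03980443]), 'gripper_force': 0.0, 'gripper_width': 91.23761860336288}
```

View pics/scene0.png

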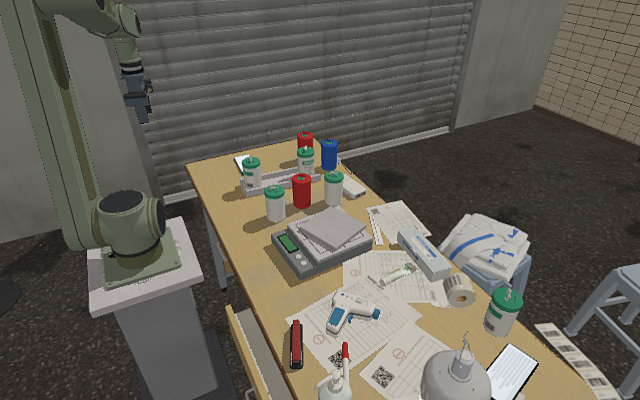

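View pics/top0.png

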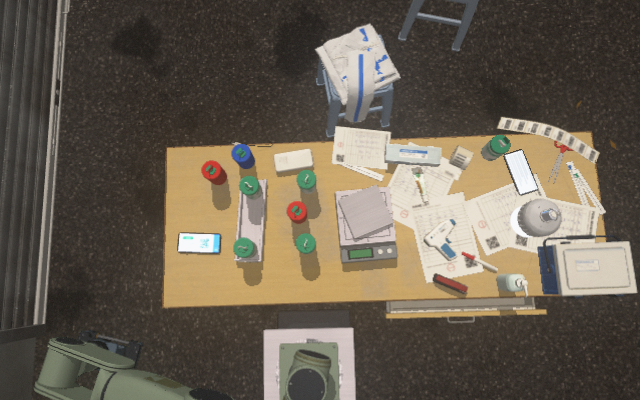

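Top view: the lane holds green tubs at (244,247) at the front stop, which is old_a, and (250,186) at the back. Green tubs on the desk are at (306,243) and (306,181). The look-alikes are red at (297,211) and (212,172), blue at (242,155), and the far-right green at (500,147). The green ones in and between lane and scale fit the description. I'll confirm that in an enlarged crop.

Run:
```python
from h import *
a=cv2.imread('pics/top0.png'); cv2.imwrite('pics/c1.png',cv2.resize(a[140:282,225:411],None,fx=4.2,fy=4.2,interpolation=cv2.INTER_CUBIC))
```

```text
(no output)
```

View pics/c1.png

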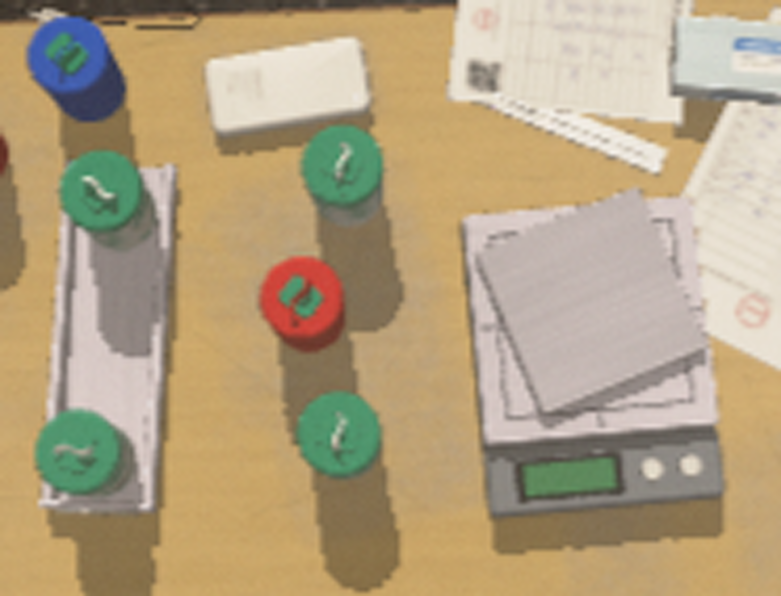

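The crop confirms four plain green tubs as stock: two in the lane and two on the desk. The middle lane slot is empty. The red tub at crop (302,303) stands between the new ones and is not stock. The pan is turned by about 20° and sits towards the back.

```bash
cat >> h.py <<'E'
from scipy.optimize import least_squares
def greens(im,cam):
    hsv=cv2.cvtColor(im,cv2.COLOR_RGB2HSV); m=cv2.inRange(hsv,(65,110,50),(90,255,255))
    n,l,s,c=cv2.connectedComponentsWithStats(m); return [(c[i],s[i]) for i in range(1,n) if s[i,4]>60]
def crop(p,o=(225,140),f=4.2): return (np.array(p)+.5)/f-.5+np.array(o)
def sqfit(px,size,z,cam='top',free=False):
    P=np.array([at(cam,p,z)[:2] for p in px]); c0=P.mean(0)
    e=P[0]-P[3]; a0=np.arctan2(e[1],e[0])
    Q=np.array([[1,1],[1,-1],[-1,-1],[-1,1]])*size/2
    def R(a): return np.array([[np.cos(a),-np.sin(a)],[np.sin(a),np.cos(a)]])
    f=lambda v:(P-(v[:2]+Q@R(v[2]).T)).ravel()
    best=None
    for k in range(8):
        r=least_squares(f,[*c0,k*np.pi/4]); 
        if best is None or r.cost<best.cost: best=r
    return best.x[:2],np.degrees(best.x[2]),np.abs(best.fun).max(),P
E
python3 - <<'E'
from h import *
im=cv2.imread('pics/top0.png')[:,:,::-1].copy()
for c,s in greens(im,'top'): print(np.round(c,1),s.tolist(),[np.round(at('top',c,z)[:2],1).tolist() for z in(116,133)])
im2=cv2.imread('pics/scene0.png')[:,:,::-1].copy()
for c,s in greens(im2,'scene'): print('sc',np.round(c,1),s.tolist(),np.round(at('scene',c,120)[:2],1).tolist())
for nm,px,sz,z in(('scale',[(463,217),(692,199),(717,428),(485,442)],200,60),('pan',[(478,257),(637,190),(706,347),(547,415)],150,76)):
    print(nm,sqfit([crop(p) for p in px],sz,z))
# lane rails tops z=28: outer corners back-right(175,165) front-right(152,508), front-left (42,505)
for p in [(175,165),(155,508),(42,505)]: print('lane',at('top',crop(p),28)[:2])
E
```

```text
[498.8 144.1] [491, 135, 19, 18, 191] [[771.4, -677.3], [766.5, -670.6]]
[306.1 178.6] [298, 170, 18, 18, 191] [[667.7, -4.6], [664.0, -5.3]]
[248.7 184.6] [240, 176, 18, 18, 203] [[652.0, 195.7], [648.3, 192.7]]
[305.4 242.6] [297, 234, 18, 19, 227] [[445.5, 2.2], [444.1, 1.4]]
[242.9 246.9] [234, 239, 18, 18, 201] [[436.2, 214.9], [435.0, 211.8]]
sc [305.  152.3] [297, 147, 17, 11, 140] [641.8, 176.3]
sc [250.6 162.8] [242, 157, 18, 12, 150] [429.7, 193.3]
sc [333.4 177.3] [325, 171, 18, 12, 157] [653.7, -32.4]
sc [273.8 192.4] [264, 186, 20, 13, 188] [434.8, -26.9]
sc [287.7 242.2] [279, 235, 18, 16, 82] [379.3, -275.3]
sc [506.7 299.8] [492, 287, 31, 26, 539] [760.1, -697.0]
scale (array([ 539.19970234, -207.94889481]), np.float64(3.0578552698790786), np.float64(4.901613845175518), array([[ 630.8365899 , -104.32142621],
       [ 641.13121108, -299.50238788],
       [ 445.92174112, -310.83505422],
       [ 438.90926727, -117.13671087]]))
pan (array([ 552.81477344, -209.59963068]), np.float64(381.43880808016576), np.float64(4.083832910080105), array([[ 593.19762118, -115.59419492],
       [ 646.97250855, -251.3684436 ],
       [ 512.22701579, -302.73948219],
       [ 458.86194823, -168.69640196]]))
lane [690.18419947 145.90536628]
lane [391.97599359 164.29588952]
lane [396.83364442 260.85682831]
```

```bash
cat >> h.py <<'E'
def edgefit(im,c,a,size,z,w=3.0,sign=0,cam='top',it=4):
    """refine square pose by gradient peaks across its edges; sign>0: brighter inside"""
    g=cv2.GaussianBlur(cv2.cvtColor(im,cv2.COLOR_RGB2GRAY).astype(np.float32),(0,0),.7)
    v=np.array([c[0],c[1],np.radians(a)])
    for k in range(it):
        pts=[];ids=[]
        for e in range(4):
            for t in np.linspace(-.42,.42,25):
                n=np.array([np.cos(e*np.pi/2),np.sin(e*np.pi/2)]);tt=np.array([-n[1],n[0]])
                Rm=np.array([[np.cos(v[2]),-np.sin(v[2])],[np.sin(v[2]),np.cos(v[2])]])
                b=v[:2]+Rm@(n*size/2+tt*t*size); nw=Rm@n
                ds=np.arange(-w*3.5,w*3.5+.01,.5)
                uv=np.array([proj(cam,[*(b+d*nw),z]) for d in ds],np.float32)
                pr=cv2.remap(g,uv[:,0][None],uv[:,1][None],cv2.INTER_CUBIC)[0]
                gr=np.gradient(pr); sc=np.abs(gr) if sign==0 else -sign*gr
                i=int(np.argmax(sc[1:-1]))+1
                if sc[i]<1.: continue
                den=sc[i-1]-2*sc[i]+sc[i+1]; o=.5*(sc[i-1]-sc[i+1])/den if den else 0
                pts.append(b+(ds[i]+.5*np.clip(o,-1,1))*nw);ids.append(e)
        pts=np.array(pts);ids=np.array(ids)
        def f(q):
            d=pts-q[:2];cc,ss=np.cos(q[2]),np.sin(q[2]);L=np.c_[d[:,0]*cc+d[:,1]*ss,-d[:,0]*ss+d[:,1]*cc]
            s=np.array([1,1,-1,-1])[ids];return L[np.arange(len(ids)),ids%2]*s-q[3]/2
        r=least_squares(f,[*v,size],loss='soft_l1',f_scale=1.); v=r.x[:3]; w=max(1.5,w*.7)
    return r.x[:2],np.degrees(r.x[2]),r.x[3],np.bincount(ids,minlength=4),np.sqrt(np.median(f(r.x)**2))
E
python3 - <<'E'
from h import *
im=cv2.imread('pics/top0.png')[:,:,::-1].copy()
print('mark',sqfit([crop(p) for p in [(487,236),(676,220),(692,402),(507,417)]],157,60))
print('scale',edgefit(im,[539,-208],3,200,60,sign=1))
for sg in(-1,0,1): print('pan',edgefit(im,[553,-209.6],21.4,150,76,sign=sg))
E
```

```text
mark (array([ 541.16554054, -209.16258716]), np.float64(363.3176921746573), np.float64(2.1000090566777203), array([[ 613.83012727, -124.24796008],
       [ 623.32413523, -285.08805428],
       [ 468.1454044 , -291.12376127],
       [ 459.36249526, -136.190573  ]]))Traceback (most recent call last):
  File "<stdin>", line 4, in <module>
  File "h.py", line 46, in edgefit
    uv=np.array([proj(cam,[*(b+d*nw),z]) for d in ds],np.float32)
                 ~~~~^^^^^^^^^^^^^^^^^^^
  File "h.py", line 15, in proj
    c=eyes.calibration(cam);K=np.array(c['camera_matrix']);T=np.linalg.inv(np.array(c['world_from_camera']))
ValueError: time passes only in moves, steps and waits
```

```bash
sed -i 's/eyes.calibration(cam)/cal(cam)/' h.py; sed -i '2a from functools import lru_cache\n@lru_cache(None)\ndef cal(cam): return eyes.calibration(cam)' h.py
python3 - <<'E'
from h import *
im=cv2.imread('pics/top0.png')[:,:,::-1].copy()
print('scale',edgefit(im,[539,-208],3,200,60,sign=1))
for sg in(-1,0,1): print('pan',edgefit(im,[553,-209.6],21.4,150,76,sign=sg))
print(telemetry.state()['time_s'])
E
```

```text
scale (array([ 540.90234838, -209.35033528]), np.float64(3.7696533033944313), np.float64(194.7728664750462), array([21, 25, 25,  8]), np.float64(0.8021197703082805))
pan (array([ 548.31646275, -210.74635068]), np.float64(21.152545457568007), np.float64(157.11881059163215), array([ 5, 25, 24, 20]), np.float64(0.766251782870131))
pan (array([ 557.53517959, -206.91533103]), np.float64(20.65074808917954), np.float64(153.4009928753909), array([22, 25, 25, 21]), np.float64(1.2217048233109153))
pan (array([ 557.20366008, -210.62645888]), np.float64(20.915969377865512), np.float64(148.7285854187592), array([14, 25, 25,  9]), np.float64(0.6490191553229607))
0.1
```

```bash
for i in 1 2; do python3 -m crank '[{"dx":0.035,"dy":-0.047,"yaw":0.173},{"dx":0.035,"dy":-0.047,"yaw":0.173},{"dx":0.035,"dy":-0.047,"yaw":0.173},{"dx":0.035,"dy":-0.047,"yaw":0.173},{"dx":0.035,"dy":-0.047,"yaw":0.173},{"dx":0.035,"dy":-0.047,"yaw":0.173},{"dx":0.035,"dy":-0.047,"yaw":0.173},{"dx":0.035,"dy":-0.047,"yaw":0.173},{"dx":0.035,"dy":-0.047,"yaw":0.173},{"dx":0.035,"dy":-0.047,"yaw":0.173}]' 1; done
```

```text
validation failed for argument at $[0]...
validation failed for argument at $[0]...
```

```bash
python3 -m crank '[{"dx":0.035,"dy":-0.047,"dz":0,"yaw":0.173}]' 1
```

```text
time_s: 0.22
ee_pos: [164.5, 521.9, 221.1]
ee_rot: [-180.0, -0.0, 167.3]
force: [1.5, -1.0, -0.2]
gripper_width: 91.1
gripper_force: 0.0
```

```bash
python3 -m crank '[{"dx":0.035,"dy":-0.047,"dz":0,"yaw":0.18},{"dx":0.035,"dy":-0.047,"dz":0,"yaw":0.18},{"dx":0.035,"dy":-0.047,"dz":0,"yaw":0.18},{"dx":0.035,"dy":-0.047,"dz":0,"yaw":0.18},{"dx":0.035,"dy":-0.047,"dz":0,"yaw":0.18},{"dx":0.035,"dy":-0.047,"dz":0,"yaw":0.18},{"dx":0.035,"dy":-0.047,"dz":0,"yaw":0.18},{"dx":0.035,"dy":-0.047,"dz":0,"yaw":0.18},{"dx":0.035,"dy":-0.047,"dz":0,"yaw":0.18},{"dx":0.035,"dy":-0.047,"dz":0,"yaw":0.18}]'; python3 -m crank '[{"dx":0.035,"dy":-0.047,"dz":0,"yaw":0.18},{"dx":0.035,"dy":-0.047,"dz":0,"yaw":0.18},{"dx":0.035,"dy":-0.047,"dz":0,"yaw":0.18},{"dx":0.035,"dy":-0.047,"dz":0,"yaw":0.18},{"dx":0.035,"dy":-0.047,"dz":0,"yaw":0.18},{"dx":0.035,"dy":-0.047,"dz":0,"yaw":0.18},{"dx":0.035,"dy":-0.047,"dz":0,"yaw":0.18},{"dx":0.035,"dy":-0.047,"dz":0,"yaw":0.18},{"dx":0.035,"dy":-0.047,"dz":0,"yaw":0},{"dx":0,"dy":0,"dz":0,"yaw":0}]'
```

```text
time_s: 1.48
ee_pos: [445.7, 143.4, 221.7]
ee_rot: [180.0, -0.0, 176.1]
force: [0.9, 1.0, 0.3]
gripper_width: 90.9
gripper_force: 0.0
time_s: 2.72
ee_pos: [697.9, -196.3, 219.8]
ee_rot: [180.0, -0.1, -176.9]
force: [-0.1, 0.2, -0.5]
gripper_width: 91.2
gripper_force: 0.0
```

```bash
python3 -m crank '[{"dx":0,"dy":0,"dz":-0.036,"yaw":0},{"dx":0,"dy":0,"dz":-0.036,"yaw":0},{"dx":0,"dy":0,"dz":-0.036,"yaw":0},{"dx":0,"dy":0,"dz":-0.036,"yaw":0},{"dx":0,"dy":0,"dz":-0.036,"yaw":0},{"dx":0,"dy":0,"dz":0,"yaw":0.08},{"dx":-0.01,"dy":0,"dz":0,"yaw":0},{"dx":-0.01,"dy":0,"dz":0,"yaw":0},{"dx":0,"dy":0,"dz":0,"yaw":0}]'
python3 - <<'E'
from h import *
im=grab('top'); a=im[150:280,315:415]; cv2.imwrite('pics/c2.png',cv2.resize(a[:,:,::-1],None,fx=4.5,fy=4.5,interpolation=cv2.INTER_CUBIC))
E
```

```text
time_s: 3.85
ee_pos: [680.8, -193.7, 79.4]
ee_rot: [-180.0, 0.1, -176.3]
force: [-0.7, 0.1, 0.9]
gripper_width: 90.9
gripper_force: 0.0
```

View pics/c2.png

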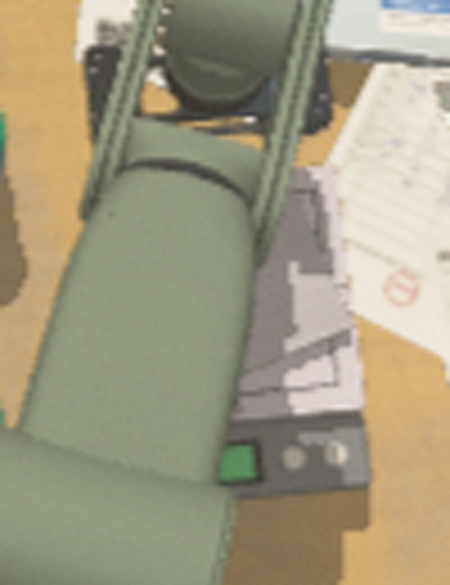

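The arm hides the pan's left side, but the fingers stand clear behind it. I'll lower the tool a little and push slowly along the scale's -x.

```bash
python3 -m crank '[{"dx":0,"dy":0,"dz":-0.007,"yaw":0},{"dx":-0.004,"dy":-0.0002,"dz":0,"yaw":0},{"dx":-0.004,"dy":-0.0002,"dz":0,"yaw":0},{"dx":-0.003,"dy":-0.0002,"dz":0,"yaw":0},{"dx":-0.003,"dy":-0.0002,"dz":0,"yaw":0}]';python3 -m crank '[{"dx":-0.003,"dy":-0.0002,"dz":0,"yaw":0},{"dx":-0.003,"dy":-0.0002,"dz":0,"yaw":0}]';python3 -m crank '[{"dx":-0.003,"dy":-0.0002,"dz":0,"yaw":0},{"dx":-0.003,"dy":-0.0002,"dz":0,"yaw":0}]';python3 -m crank '[{"dx":-0.003,"dy":-0.0002,"dz":0,"yaw":0},{"dx":-0.003,"dy":-0.0002,"dz":0,"yaw":0}]'
```

```text
time_s: 4.53
ee_pos: [669.8, -194.2, 72.4]
ee_rot: [180.0, 0.0, -176.3]
force: [-1.1, 0.6, -0.4]
gripper_width: 91.6
gripper_force: 0.0
time_s: 4.78
ee_pos: [665.0, -194.5, 72.4]
ee_rot: [180.0, 0.0, -176.3]
force: [-0.1, -0.1, 0.2]
gripper_width: 91.5
gripper_force: 0.0
time_s: 5.03
ee_pos: [661.4, -195.1, 72.6]
ee_rot: [-180.0, 0.2, -176.3]
force: [3.5, -0.7, -1.9]
gripper_width: 91.1
gripper_force: 1.4
time_s: 5.28
ee_pos: [656.1, -195.4, 72.6]
ee_rot: [-180.0, 0.1, -176.3]
force: [4.3, -0.2, -0.5]
gripper_width: 91.3
gripper_force: 1.5
```

```bash
python3 -m crank '[{"dx":-0.003,"dy":-0.0002,"dz":0,"yaw":0},{"dx":-0.003,"dy":-0.0002,"dz":0,"yaw":0},{"dx":-0.003,"dy":-0.0002,"dz":0,"yaw":0}]';python3 -m crank '[{"dx":-0.003,"dy":-0.0002,"dz":0,"yaw":0},{"dx":-0.003,"dy":-0.0002,"dz":0,"yaw":0},{"dx":-0.003,"dy":-0.0002,"dz":0,"yaw":0}]';python3 -m crank '[{"dx":-0.003,"dy":-0.0002,"dz":0,"yaw":0}]'; python3 -m crank '[{"dx":-0.003,"dy":-0.0002,"dz":0,"yaw":0}]'; python3 -m crank '[{"dx":-0.003,"dy":-0.0002,"dz":0,"yaw":0}]'
```

```text
time_s: 5.65
ee_pos: [648.4, -195.8, 72.6]
ee_rot: [-180.0, 0.0, -176.3]
force: [3.5, -0.6, -0.9]
gripper_width: 91.0
gripper_force: 1.7
time_s: 6.02
ee_pos: [641.1, -196.2, 72.5]
ee_rot: [-180.0, 0.0, -176.3]
force: [4.0, -1.5, 0.8]
gripper_width: 91.3
gripper_force: 1.8
time_s: 6.15
ee_pos: [638.7, -196.4, 72.5]
ee_rot: [-180.0, 0.0, -176.3]
force: [4.7, -0.6, 1.8]
gripper_width: 91.0
gripper_force: 1.9
time_s: 6.28
ee_pos: [636.3, -196.5, 72.5]
ee_rot: [-180.0, 0.0, -176.3]
force: [4.5, -1.1, 0.1]
gripper_width: 90.8
gripper_force: 1.9
time_s: 6.4
ee_pos: [633.9, -196.7, 72.5]
ee_rot: [-180.0, 0.0, -176.3]
force: [5.3, 0.4, -0.3]
gripper_width: 90.8
gripper_force: 1.9
```

```bash
python3 -m crank '[{"dx":-0.003,"dy":-0.0002,"dz":0,"yaw":0},{"dx":0,"dy":0,"dz":0,"yaw":0}]'; python3 -c "
from h import *
s=telemetry.state();print(s['force'],s['torque'])"; python3 -m crank '[{"dx":0.01,"dy":0,"dz":0,"yaw":0},{"dx":0.02,"dy":0,"dz":0.02,"yaw":0},{"dx":0.01,"dy":0,"dz":0.05,"yaw":0},{"dx":0,"dy":0.03,"dz":0.06,"yaw":0},{"dx":-0.03,"dy":0.06,"dz":0.05,"yaw":0},{"dx":-0.03,"dy":0.06,"dz":0,"yaw":0},{"dx":-0.03,"dy":0.06,"dz":0,"yaw":0},{"dx":-0.03,"dy":0.06,"dz":0,"yaw":0},{"dx":0,"dy":0,"dz":0,"yaw":0}]'
cat > look.py <<'E'
from h import *
import sys
im=grab('top',sys.argv[1]+'_full'); a=im[165:280,325:411]; cv2.imwrite(f'pics/{sys.argv[1]}.png',cv2.resize(a[:,:,::-1],None,fx=5,fy=5,interpolation=cv2.INTER_CUBIC))
print('scale',edgefit(im,[541,-209],3.5,200,60,sign=1))
for sg in(-1,0,1):print('pan',edgefit(im,[541,-209],3.5,150,76,w=3,sign=sg))
E
python3 look.py c3
```

```text
time_s: 6.65
ee_pos: [631.2, -196.8, 72.4]
ee_rot: [180.0, -0.0, -176.3]
force: [3.8, -1.3, 0.9]
gripper_width: 91.3
gripper_force: 1.5
[ 3.8315301  -1.30881336  0.94751855] [-0.29736722 -0.57347405  0.2082719 ]
time_s: 7.78
ee_pos: [566.2, 19.1, 213.3]
ee_rot: [179.9, -0.3, -176.1]
force: [0.6, 0.5, -0.3]
gripper_width: 91.5
gripper_force: 0.0
scale (array([ 540.79262109, -209.10153624]), np.float64(3.52847796299182), np.float64(194.3761476975101), array([25, 25, 25,  9]), np.float64(0.744122322526568))
pan (array([ 538.96578738, -206.89201818]), np.float64(3.5572231585762633), np.float64(159.02536112547727), array([25, 10,  3, 23]), np.float64(0.38360259655451046))
pan (array([ 536.96529285, -204.18028074]), np.float64(7.667531049131006), np.float64(157.21372477476325), array([25, 20, 16, 25]), np.float64(1.07245477108994))
pan (array([ 537.17043256, -205.75216864]), np.float64(4.934207629000928), np.float64(151.65751522912777), array([25, 17, 16, 22]), np.float64(1.1850376165536036))
```

View pics/c3.png

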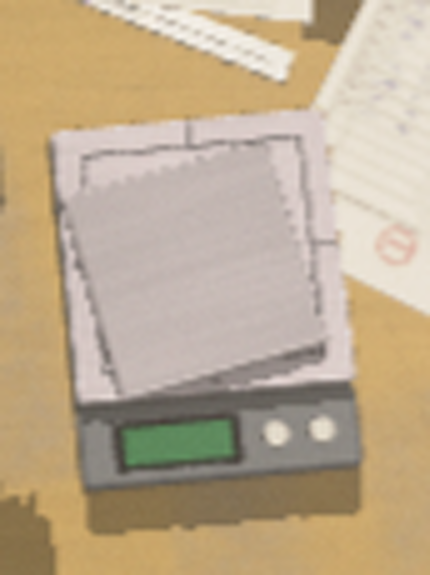

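Run:
```python
from h import *
px=[crop(p,(325,165),5) for p in [(68,203),(267,143),(326,343),(122,395)]]
r=sqfit(px,150,76);print(r)
im=cv2.imread('pics/c3_full.png')[:,:,::-1].copy()
for sg in(-1,0,1):print('pan',edgefit(im,r[0],r[1],150,76,w=2.5,sign=sg))
```

```text
(array([ 527.43763363, -202.21570267]), np.float64(373.95142720361645), np.float64(4.8117437528126175), array([[ 577.51713988, -114.31348479],
       [ 616.7474897 , -256.09392951],
       [ 474.10650531, -290.7311282 ],
       [ 441.37939961, -147.72426819]]))
pan (array([ 523.39812966, -201.1717302 ]), np.float64(373.5648620816488), np.float64(155.96447253843755), array([18, 23, 12, 20]), np.float64(1.0339173287886467))
pan (array([ 530.49701465, -199.05618749]), np.float64(375.6520552514717), np.float64(153.8956217560402), array([24, 25, 25, 25]), np.float64(1.3221880379677913))
pan (array([ 532.91675332, -205.29116853]), np.float64(374.1391381479251), np.float64(153.4630214950324), array([18, 25, 25, 16]), np.float64(1.002248964640769))
```

The pan is now at about (529,-203) with yaw 14°. It still needs about -11° of turn, +12 in x and -6 in y. Next I'll push the front edge in +x, left of its middle.

```bash
python3 -m crank '[{"dx":-0.034,"dy":-0.0525,"dz":0,"yaw":0},{"dx":-0.034,"dy":-0.0525,"dz":0,"yaw":0},{"dx":-0.034,"dy":-0.0525,"dz":0,"yaw":0},{"dx":-0.034,"dy":-0.0525,"dz":0,"yaw":0},{"dx":-0.034,"dy":-0.0525,"dz":0,"yaw":0},{"dx":-0.034,"dy":-0.0525,"dz":0,"yaw":0},{"dx":0,"dy":0,"dz":-0.06,"yaw":0},{"dx":0,"dy":0,"dz":-0.06,"yaw":0},{"dx":0,"dy":0,"dz":-0.055,"yaw":0},{"dx":0,"dy":0,"dz":0,"yaw":0}]'
```

```text
time_s: 9.07
ee_pos: [403.3, -235.4, 71.0]
ee_rot: [179.7, -0.4, -176.4]
force: [-0.8, -0.5, 0.5]
gripper_width: 91.1
gripper_force: 0.0
```

```bash
python3 -m crank '[{"dx":0.006,"dy":0.003,"dz":0.002,"yaw":0},{"dx":0.006,"dy":0.0004,"dz":0,"yaw":0},{"dx":0.006,"dy":0.0004,"dz":0,"yaw":0},{"dx":0.003,"dy":0.0002,"dz":0,"yaw":0},{"dx":0.003,"dy":0.0002,"dz":0,"yaw":0}]'; python3 -m crank '[{"dx":0.003,"dy":0.0002,"dz":0,"yaw":0},{"dx":0.003,"dy":0.0002,"dz":0,"yaw":0},{"dx":0.003,"dy":0.0002,"dz":0,"yaw":0}]'; python3 -m crank '[{"dx":0.003,"dy":0.0002,"dz":0,"yaw":0},{"dx":0.003,"dy":0.0002,"dz":0,"yaw":0},{"dx":0.003,"dy":0.0002,"dz":0,"yaw":0}]'; python3 -m crank '[{"dx":0.003,"dy":0.0002,"dz":0,"yaw":0},{"dx":0.003,"dy":0.0002,"dz":0,"yaw":0}]'; python3 -m crank '[{"dx":0.0015,"dy":0.0001,"dz":0,"yaw":0},{"dx":0.0015,"dy":0.0001,"dz":0,"yaw":0}]';  python3 -c "
from h import *
s=telemetry.state();print(s['force'],s['torque'])"
```

```text
time_s: 9.7
ee_pos: [425.3, -232.5, 75.6]
ee_rot: [-180.0, 0.0, -176.3]
force: [0.0, 0.2, 0.1]
gripper_width: 91.1
gripper_force: 0.0
time_s: 10.07
ee_pos: [429.8, -231.7, 75.1]
ee_rot: [179.9, -0.3, -176.2]
force: [-7.6, -0.6, 6.2]
gripper_width: 91.6
gripper_force: 4.1
time_s: 10.45
ee_pos: [435.4, -230.1, 74.8]
ee_rot: [179.8, -0.5, -176.2]
force: [-8.9, 2.5, 6.6]
gripper_width: 91.4
gripper_force: 4.4
time_s: 10.7
ee_pos: [440.2, -229.7, 74.8]
ee_rot: [179.8, -0.5, -176.2]
force: [-9.4, 2.0, 6.3]
gripper_width: 91.8
gripper_force: 4.4
time_s: 10.95
ee_pos: [442.7, -229.5, 74.7]
ee_rot: [179.8, -0.5, -176.2]
force: [-8.0, 1.8, 5.9]
gripper_width: 90.9
gripper_force: 4.2
[-8.0154988   1.81574588  5.89150748] [0.64346494 1.53898603 0.52565299]
```

```bash
python3 -m crank '[{"dx":-0.005,"dy":-0.0003,"dz":0,"yaw":0},{"dx":0,"dy":0,"dz":-0.005,"yaw":0},{"dx":0,"dy":0,"dz":0,"yaw":0}]'; python3 -m crank '[{"dx":0.003,"dy":0.0002,"dz":0,"yaw":0},{"dx":0.002,"dy":0.0001,"dz":0,"yaw":0}]'; python3 -m crank '[{"dx":0.0015,"dy":0.0001,"dz":0,"yaw":0},{"dx":0.0015,"dy":0.0001,"dz":0,"yaw":0}]'; python3 -c "
from h import *
s=telemetry.state();print(s['force'],s['torque'])"
```

```text
time_s: 11.32
ee_pos: [442.7, -231.5, 71.0]
ee_rot: [180.0, -0.0, -176.3]
force: [-0.9, -0.9, -0.7]
gripper_width: 91.5
gripper_force: 0.7
time_s: 11.58
ee_pos: [445.6, -230.5, 70.9]
ee_rot: [179.9, -0.2, -176.3]
force: [-4.0, 1.2, 0.1]
gripper_width: 91.6
gripper_force: 2.2
time_s: 11.82
ee_pos: [449.2, -230.8, 71.1]
ee_rot: [180.0, -0.0, -176.3]
force: [-4.0, 1.3, -1.3]
gripper_width: 91.1
gripper_force: 1.4
[-3.95113553  1.34471915 -1.30782395] [0.09649467 0.60460193 0.13162363]
```

```bash
python3 -m crank '[{"dx":0.001,"dy":0.0001,"dz":0,"yaw":0},{"dx":-0.01,"dy":0,"dz":0,"yaw":0},{"dx":-0.02,"dy":0,"dz":0.03,"yaw":0},{"dx":0,"dy":0.02,"dz":0.06,"yaw":0},{"dx":0,"dy":0.06,"dz":0.05,"yaw":0},{"dx":0,"dy":0.07,"dz":0.01,"yaw":0},{"dx":0,"dy":0.07,"dz":0,"yaw":0},{"dx":0,"dy":0.07,"dz":0,"yaw":0},{"dx":0,"dy":0,"dz":0,"yaw":0}]'; python3 look.py c4
```

```text
time_s: 12.95
ee_pos: [426.6, 4.0, 192.2]
ee_rot: [180.0, 0.2, -176.0]
force: [-0.2, -0.3, 0.1]
gripper_width: 90.9
gripper_force: 0.0
scale (array([ 540.91962092, -209.14735883]), np.float64(3.6216482990057735), np.float64(194.66774767873565), array([25, 25, 25,  9]), np.float64(0.6227341777163237))
pan (array([ 539.5304733, -206.4301086]), np.float64(5.92929186655489), np.float64(158.86207673243473), array([13, 23, 25, 25]), np.float64(0.5336324309617545))
pan (array([ 540.22138232, -206.387234  ]), np.float64(4.403067116868274), np.float64(157.74549067145074), array([13, 23, 25, 25]), np.float64(0.9440603833485827))
pan (array([ 546.58503872, -206.80867667]), np.float64(9.140564529885259), np.float64(146.42207813457816), array([ 4, 22, 25, 21]), np.float64(1.0623988628523862))
```

View pics/c4.png

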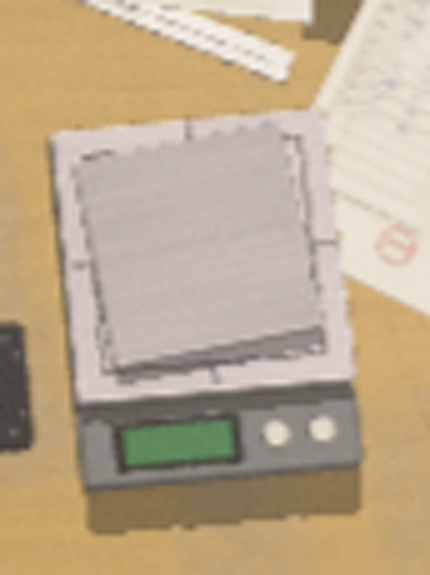

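Run:
```python
from h import *
r=sqfit([crop(p,(325,165),5) for p in [(75,168),(275,123),(325,324),(112,366)]],150,76);print(r)
im=cv2.imread('pics/c4_full.png')[:,:,::-1].copy()
for sg in(-1,0,1):print('pan',edgefit(im,r[0],r[1],150,76,w=2,sign=sg))
```

```text
(array([ 545.63467945, -203.63201234]), np.float64(10.233543802186114), np.float64(3.6740628917677896), array([[ 602.44293091, -120.01418266],
       [ 630.98198516, -262.37144964],
       [ 487.39292055, -290.68426535],
       [ 461.72088118, -141.45815173]]))
pan (array([ 541.7094918 , -205.39178893]), np.float64(8.655990642365976), np.float64(158.2788534381228), array([21, 22, 20, 17]), np.float64(0.5770348590640789))
pan (array([ 549.24825764, -204.35063581]), np.float64(11.230750154780008), np.float64(153.24658096432753), array([24, 25, 25, 24]), np.float64(1.478621824332661))
pan (array([ 547.26201269, -206.99851142]), np.float64(9.226005206457124), np.float64(147.12842813819532), array([ 6, 22, 25, 21]), np.float64(1.087855886890859))
```

Pan now at about (546,-204.5) with yaw about 10°. It needs -6.4°, -5 in x and -4.5 in y. I'll push the back edge in -x near its right end.

```bash
python3 -m crank '[{"dx":0.055,"dy":-0.04,"dz":0,"yaw":0},{"dx":0.055,"dy":-0.04,"dz":0,"yaw":0},{"dx":0.055,"dy":-0.04,"dz":0,"yaw":0},{"dx":0.055,"dy":-0.04,"dz":0,"yaw":0},{"dx":0.055,"dy":-0.04,"dz":0,"yaw":0},{"dx":0.045,"dy":-0.038,"dz":0,"yaw":0},{"dx":0,"dy":0,"dz":-0.05,"yaw":0},{"dx":0,"dy":0,"dz":-0.05,"yaw":0},{"dx":0,"dy":0,"dz":-0.05,"yaw":0},{"dx":0,"dy":0,"dz":0,"yaw":0}]';python3 -m crank '[{"dx":0,"dy":0,"dz":0,"yaw":0}]'
```

```text
time_s: 14.25
ee_pos: [679.3, -191.1, 67.7]
ee_rot: [179.9, -0.4, -176.5]
force: [-0.4, -0.4, 0.4]
gripper_width: 91.1
gripper_force: 0.0
time_s: 14.38
ee_pos: [682.9, -191.1, 73.0]
ee_rot: [-179.9, 0.2, -176.4]
force: [-0.4, 0.7, 0.3]
gripper_width: 91.4
gripper_force: 0.0
```

```bash
python3 -m crank '[{"dx":-0.006,"dy":-0.0004,"dz":0,"yaw":0},{"dx":-0.006,"dy":-0.0004,"dz":0,"yaw":0},{"dx":-0.006,"dy":-0.0004,"dz":0,"yaw":0},{"dx":-0.006,"dy":-0.0004,"dz":0,"yaw":0},{"dx":-0.006,"dy":-0.0004,"dz":0,"yaw":0},{"dx":-0.003,"dy":-0.0002,"dz":0,"yaw":0}]'; python3 -m crank '[{"dx":-0.003,"dy":-0.0002,"dz":0,"yaw":0},{"dx":-0.003,"dy":-0.0002,"dz":0,"yaw":0},{"dx":-0.003,"dy":-0.0002,"dz":0,"yaw":0},{"dx":-0.003,"dy":-0.0002,"dz":0,"yaw":0}]'; python3 -m crank '[{"dx":-0.003,"dy":-0.0002,"dz":0,"yaw":0},{"dx":-0.003,"dy":-0.0002,"dz":0,"yaw":0},{"dx":-0.003,"dy":-0.0002,"dz":0,"yaw":0}]'
```

```text
time_s: 15.12
ee_pos: [655.1, -191.1, 71.3]
ee_rot: [180.0, -0.0, -176.3]
force: [-0.5, -0.5, -0.6]
gripper_width: 90.9
gripper_force: 0.0
time_s: 15.62
ee_pos: [645.8, -191.7, 71.3]
ee_rot: [180.0, -0.0, -176.3]
force: [-0.4, -0.0, -0.0]
gripper_width: 91.1
gripper_force: 0.0
time_s: 16.0
ee_pos: [639.5, -192.5, 71.4]
ee_rot: [-180.0, 0.1, -176.3]
force: [4.1, -0.8, -2.6]
gripper_width: 91.1
gripper_force: 1.4
```

```bash
python3 -m crank '[{"dx":-0.003,"dy":-0.0002,"dz":0,"yaw":0},{"dx":-0.003,"dy":-0.0002,"dz":0,"yaw":0}]'; python3 -m crank '[{"dx":-0.002,"dy":-0.0002,"dz":0,"yaw":0},{"dx":-0.002,"dy":-0.0002,"dz":0,"yaw":0}]';  python3 -c "
from h import *
s=telemetry.state();print(s['force'],s['torque'])"; python3 -m crank '[{"dx":0.01,"dy":0,"dz":0,"yaw":0},{"dx":0.02,"dy":0,"dz":0.02,"yaw":0},{"dx":0.01,"dy":0,"dz":0.05,"yaw":0},{"dx":0,"dy":0.03,"dz":0.06,"yaw":0},{"dx":-0.03,"dy":0.06,"dz":0.05,"yaw":0},{"dx":-0.03,"dy":0.06,"dz":0,"yaw":0},{"dx":-0.03,"dy":0.06,"dz":0,"yaw":0},{"dx":-0.03,"dy":0.06,"dz":0,"yaw":0},{"dx":0,"dy":0,"dz":0,"yaw":0}]'; python3 look.py c5
```

```text
time_s: 16.25
ee_pos: [634.2, -192.7, 71.4]
ee_rot: [-180.0, 0.0, -176.3]
force: [3.0, -1.2, -1.7]
gripper_width: 91.4
gripper_force: 1.5
time_s: 16.5
ee_pos: [630.8, -192.9, 71.4]
ee_rot: [-180.0, 0.0, -176.3]
force: [3.1, -1.4, -1.5]
gripper_width: 91.3
gripper_force: 1.5
[ 3.09260861 -1.44146236 -1.48507575] [-0.07669613 -0.62060915  0.191087  ]
time_s: 17.62
ee_pos: [566.1, 22.9, 213.0]
ee_rot: [179.9, -0.2, -176.1]
force: [1.0, 0.0, -0.5]
gripper_width: 91.2
gripper_force: 0.0
scale (array([ 540.57206285, -209.19014367]), np.float64(3.656888943635772), np.float64(194.6454186534248), array([25, 25, 25,  9]), np.float64(0.7243876563570156))
pan (array([ 537.91656895, -206.11294722]), np.float64(4.550209880391604), np.float64(159.40739361920288), array([24, 11, 10, 23]), np.float64(0.5129604648846827))
pan (array([ 541.1048156 , -202.42634055]), np.float64(5.667524233792946), np.float64(156.64920450920366), array([25, 25, 25, 24]), np.float64(0.8800667933030866))
pan (array([ 538.60968832, -206.26049479]), np.float64(5.062416599873664), np.float64(149.73050037678718), array([25, 18, 25, 25]), np.float64(1.010887506459639))
```

View pics/c5.png

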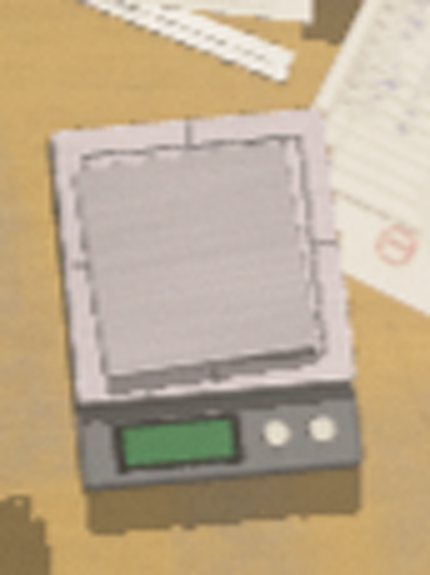

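```bash
python3 -m crank '[{"dx":-0.003,"dy":-0.013,"dz":0,"yaw":-1},{"dx":-0.003,"dy":-0.013,"dz":0,"yaw":-1},{"dx":-0.003,"dy":-0.013,"dz":0,"yaw":-1},{"dx":-0.003,"dy":-0.013,"dz":0,"yaw":-1},{"dx":-0.003,"dy":-0.013,"dz":0,"yaw":-1},{"dx":-0.003,"dy":-0.013,"dz":0,"yaw":-1},{"dx":-0.003,"dy":-0.013,"dz":0,"yaw":-1},{"dx":-0.003,"dy":-0.013,"dz":0,"yaw":-1},{"dx":-0.003,"dy":-0.013,"dz":0,"yaw":-1}]'; python3 -m crank '[{"dx":-0.003,"dy":0,"dz":-0.02,"yaw":-1},{"dx":0,"dy":0,"dz":-0.02,"yaw":-1},{"dx":0,"dy":0,"dz":-0.02,"yaw":-1},{"dx":0,"dy":0,"dz":-0.02,"yaw":-1},{"dx":0,"dy":0,"dz":-0.02,"yaw":-1},{"dx":0,"dy":0,"dz":-0.02,"yaw":-1},{"dx":0,"dy":0,"dz":-0.02,"yaw":-1},{"dx":0,"dy":0,"dz":-0.02,"yaw":-1},{"dx":0,"dy":0,"dz":-0.01,"yaw":-1},{"dx":0,"dy":0,"dz":0,"yaw":0}]'; python3 -m crank '[{"dx":0,"dy":0,"dz":0,"yaw":0},{"dx":0,"dy":0,"dz":0,"yaw":0}]'
```

```text
time_s: 18.8
ee_pos: [546.8, -75.3, 212.4]
ee_rot: [-179.9, -0.0, 138.4]
force: [-0.1, -0.7, 0.1]
gripper_width: 91.1
gripper_force: 0.0
time_s: 20.05
ee_pos: [544.1, -74.7, 75.8]
ee_rot: [-179.9, -0.0, 93.6]
force: [-0.9, -0.4, 0.2]
gripper_width: 90.8
gripper_force: 0.0
time_s: 20.3
ee_pos: [544.7, -74.0, 77.1]
ee_rot: [180.0, 0.0, 93.7]
force: [0.2, 0.2, 0.8]
gripper_width: 91.0
gripper_force: 0.0
```

```bash
python3 -m crank '[{"dx":0,"dy":-0.006,"dz":-0.006,"yaw":0},{"dx":0,"dy":-0.006,"dz":0,"yaw":0},{"dx":0,"dy":-0.006,"dz":0,"yaw":0},{"dx":0,"dy":-0.006,"dz":0,"yaw":0},{"dx":0,"dy":-0.004,"dz":0,"yaw":0},{"dx":0,"dy":-0.003,"dz":0,"yaw":0},{"dx":0,"dy":-0.003,"dz":0,"yaw":0}]'; python3 -m crank '[{"dx":0.0002,"dy":-0.003,"dz":0,"yaw":0},{"dx":0.0002,"dy":-0.003,"dz":0,"yaw":0}]';python3 -m crank '[{"dx":0.0002,"dy":-0.003,"dz":0,"yaw":0},{"dx":0.0002,"dy":-0.003,"dz":0,"yaw":0}]'
```

```text
time_s: 21.18
ee_pos: [544.3, -100.9, 71.9]
ee_rot: [180.0, -0.0, 93.7]
force: [-0.8, 0.4, 0.2]
gripper_width: 90.7
gripper_force: 0.0
time_s: 21.42
ee_pos: [544.6, -105.7, 71.9]
ee_rot: [180.0, 0.0, 93.7]
force: [0.9, 0.5, -0.6]
gripper_width: 91.4
gripper_force: 0.0
time_s: 21.68
ee_pos: [545.1, -110.0, 71.9]
ee_rot: [180.0, -0.1, 93.7]
force: [1.3, 4.2, -1.2]
gripper_width: 91.3
gripper_force: 1.7
```

```bash
python3 -m crank '[{"dx":0.0002,"dy":-0.0025,"dz":0,"yaw":0},{"dx":0.0002,"dy":-0.0025,"dz":0,"yaw":0}]';python3 -m crank '[{"dx":0.0002,"dy":-0.0025,"dz":0,"yaw":0},{"dx":0.0002,"dy":-0.002,"dz":0,"yaw":0},{"dx":0,"dy":0,"dz":0,"yaw":0}]';  python3 -c "
from h import *
s=telemetry.state();print(s['ee_pos'],s['force'],s['torque'])";python3 -m crank '[{"dx":0,"dy":0.01,"dz":0,"yaw":0},{"dx":0,"dy":0.04,"dz":0.03,"yaw":0},{"dx":0,"dy":0.06,"dz":0.05,"yaw":0},{"dx":-0.05,"dy":0.04,"dz":0.05,"yaw":0},{"dx":-0.05,"dy":0.04,"dz":0.04,"yaw":0},{"dx":-0.02,"dy":0,"dz":0,"yaw":0},{"dx":0,"dy":0,"dz":0,"yaw":0}]'; python3 look.py c6
```

```text
time_s: 21.92
ee_pos: [545.6, -114.1, 71.9]
ee_rot: [180.0, -0.0, 93.7]
force: [1.6, 2.5, -1.0]
gripper_width: 91.3
gripper_force: 1.6
time_s: 22.3
ee_pos: [545.7, -118.2, 71.9]
ee_rot: [180.0, 0.0, 93.7]
force: [1.6, 2.4, -0.5]
gripper_width: 91.0
gripper_force: 1.2
[ 545.70332086 -118.21429864   71.89084246] [ 1.55228255  2.4198282  -0.49876414] [ 0.32047895 -0.28198092  0.12591758]
time_s: 23.18
ee_pos: [450.0, 32.4, 206.1]
ee_rot: [-180.0, 0.1, 93.7]
force: [0.7, 0.2, -0.6]
gripper_width: 91.5
gripper_force: 0.0
scale (array([ 540.4350441 , -209.32494194]), np.float64(3.6135842726951224), np.float64(194.8462248469498), array([25, 25, 25,  9]), np.float64(0.7379229302104842))
pan (array([ 539.78472613, -207.35623781]), np.float64(3.864211129327312), np.float64(158.34262353234863), array([25, 25,  0, 25]), np.float64(0.3292701496520607))
pan (array([ 539.86659492, -207.32575984]), np.float64(4.2145961468139514), np.float64(158.13637492002115), array([25, 25, 25, 25]), np.float64(0.334608091906306))
pan (array([ 537.3785851 , -208.16020788]), np.float64(4.260897637814176), np.float64(148.8190140754743), array([25, 25, 25, 25]), np.float64(2.3457430357901443))
```

View pics/c6.png

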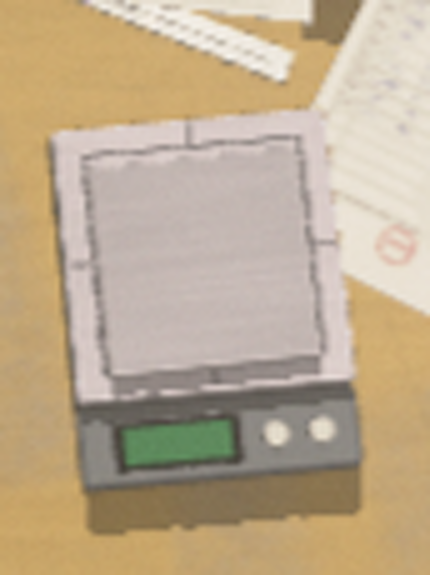

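Run:
```python
from h import *
im=cv2.imread('pics/c6_full.png')[:,:,::-1].copy()
g=cv2.cvtColor(im,cv2.COLOR_RGB2GRAY).astype(np.float32)
a=np.radians(3.6);u=np.array([np.cos(a),np.sin(a)]);v=np.array([-u[1],u[0]]);c=np.array([541,-209.2])
def prof(d,o,rng):
    acc=[]
    for s in np.linspace(-55,55,45):
        if abs(s)<8: continue
        uv=np.array([proj('top',[*(c+d*r+o*s),60]) for r in rng],np.float32)
        acc.append(cv2.remap(g,uv[:,0][None],uv[:,1][None],cv2.INTER_LINEAR)[0])
    return np.mean(acc,0)
rng=np.arange(60,106,2)
print(rng.tolist())
for n,d,o in(('back',u,v),('front',-u,v),('left',v,u),('right',-v,u)): print(n,np.round(prof(d,o,rng)).astype(int).tolist())
```

```text
[60, 62, 64, 66, 68, 70, 72, 74, 76, 78, 80, 82, 84, 86, 88, 90, 92, 94, 96, 98, 100, 102, 104]
back [184, 184, 184, 185, 189, 194, 198, 196, 180, 165, 176, 198, 206, 208, 208, 207, 206, 204, 200, 186, 174, 172, 174]
front [187, 187, 188, 188, 187, 187, 186, 186, 185, 173, 149, 135, 136, 139, 140, 141, 152, 171, 164, 132, 106, 95, 96]
left [184, 184, 184, 184, 184, 182, 175, 162, 149, 151, 170, 191, 201, 201, 201, 201, 201, 197, 184, 159, 134, 131, 152]
right [186, 186, 186, 186, 186, 187, 183, 169, 157, 168, 185, 200, 206, 207, 207, 207, 208, 207, 206, 207, 207, 208, 209]
```

Pixel profiles put the back mark line at r=78, as expected. The pan's edges lie at r=66 (back) and 81 (front), so the pan is centred in y and straight but about 7.5 mm too far towards the robot. I'll push the middle of the front edge +x with the fingers closed.

```bash
python3 -m crank '[{"dx":-0.0095,"dy":-0.062,"dz":0,"yaw":0},{"dx":-0.0095,"dy":-0.062,"dz":0,"yaw":0},{"dx":-0.0095,"dy":-0.062,"dz":0,"yaw":0},{"dx":-0.0095,"dy":-0.062,"dz":0,"yaw":0},{"dx":-0.0095,"dy":-0.062,"dz":0,"yaw":0},{"dx":0,"dy":0,"dz":-0.04,"yaw":0},{"dx":0,"dy":0,"dz":-0.04,"yaw":0},{"dx":0,"dy":0,"dz":-0.04,"yaw":0},{"dx":0,"dy":0,"dz":-0.03,"yaw":0},{"dx":0,"dy":0,"dz":-0.01,"yaw":0}]' 0 10;  python3 -m crank '[{"dx":0,"dy":0,"dz":0,"yaw":0},{"dx":0,"dy":0,"dz":0,"yaw":0},{"dx":0,"dy":0,"dz":0,"yaw":0}]'
```

```text
time_s: 24.48
ee_pos: [412.2, -215.8, 75.8]
ee_rot: [-179.8, -0.1, 93.6]
force: [-0.8, -0.0, -0.1]
gripper_width: 0.2
gripper_force: 0.0
time_s: 24.85
ee_pos: [413.7, -215.6, 79.1]
ee_rot: [179.9, 0.1, 93.7]
force: [0.1, -0.0, -0.0]
gripper_width: 0.5
gripper_force: 0.0
```

```bash
python3 -m crank '[{"dx":0.006,"dy":0.0004,"dz":-0.006,"yaw":0},{"dx":0.006,"dy":0.0004,"dz":-0.003,"yaw":0},{"dx":0.006,"dy":0.0004,"dz":0,"yaw":0},{"dx":0.003,"dy":0.0002,"dz":0,"yaw":0},{"dx":0.003,"dy":0.0002,"dz":0,"yaw":0},{"dx":0.003,"dy":0.0002,"dz":0,"yaw":0}]';  python3 -m crank '[{"dx":0.002,"dy":0.0001,"dz":0,"yaw":0},{"dx":0.002,"dy":0.0001,"dz":0,"yaw":0}]'; python3 -m crank '[{"dx":0.002,"dy":0.0001,"dz":0,"yaw":0},{"dx":0.002,"dy":0.0001,"dz":0,"yaw":0}]'
```

```text
time_s: 25.6
ee_pos: [434.9, -213.8, 71.2]
ee_rot: [180.0, 0.0, 93.7]
force: [0.8, -0.8, -0.8]
gripper_width: 0.6
gripper_force: 0.0
time_s: 25.85
ee_pos: [438.0, -213.6, 71.2]
ee_rot: [180.0, 0.0, 93.7]
force: [-1.3, 1.1, 0.4]
gripper_width: 0.4
gripper_force: 0.0
time_s: 26.1
ee_pos: [441.2, -213.5, 71.1]
ee_rot: [180.0, 0.0, 93.7]
force: [1.1, 0.5, 0.4]
gripper_width: 0.7
gripper_force: 0.0
```

```bash
python3 -m crank '[{"dx":0.002,"dy":0.0001,"dz":0,"yaw":0}]';  python3 -m crank '[{"dx":0.002,"dy":0.0001,"dz":0,"yaw":0}]'; python3 -m crank '[{"dx":0.002,"dy":0.0001,"dz":0,"yaw":0}]'; python3 -m crank '[{"dx":0.002,"dy":0.0001,"dz":0,"yaw":0}]'
```

```text
time_s: 26.22
ee_pos: [442.8, -213.4, 71.1]
ee_rot: [180.0, -0.0, 93.7]
force: [0.0, -0.5, -0.2]
gripper_width: 0.3
gripper_force: 0.0
time_s: 26.35
ee_pos: [444.4, -213.3, 71.1]
ee_rot: [180.0, -0.0, 93.7]
force: [0.6, 1.1, -0.5]
gripper_width: 0.9
gripper_force: 0.0
time_s: 26.48
ee_pos: [446.0, -213.2, 71.2]
ee_rot: [180.0, 0.0, 93.7]
force: [0.2, -0.0, 0.6]
gripper_width: 0.6
gripper_force: 0.0
time_s: 26.6
ee_pos: [447.6, -213.1, 71.1]
ee_rot: [180.0, 0.0, 93.7]
force: [0.1, -0.2, 0.6]
gripper_width: 0.3
gripper_force: 0.2
```

```bash
python3 -m crank '[{"dx":0.002,"dy":0.0001,"dz":0,"yaw":0}]';  python3 -m crank '[{"dx":0.002,"dy":0.0001,"dz":0,"yaw":0}]'; python3 -m crank '[{"dx":0.002,"dy":0.0001,"dz":0,"yaw":0},{"dx":0,"dy":0,"dz":0,"yaw":0}]'
```

```text
time_s: 26.72
ee_pos: [447.8, -213.1, 71.0]
ee_rot: [-179.8, -0.0, 93.7]
force: [-6.4, -2.1, 3.6]
gripper_width: 0.2
gripper_force: 3.3
time_s: 26.85
ee_pos: [448.1, -213.0, 71.0]
ee_rot: [-179.7, -0.0, 93.8]
force: [-8.9, -2.1, 6.2]
gripper_width: 0.6
gripper_force: 4.7
time_s: 27.1
ee_pos: [449.0, -212.5, 71.0]
ee_rot: [-179.6, -0.1, 93.7]
force: [-9.1, -1.5, 7.2]
gripper_width: -0.1
gripper_force: 4.8
```

```bash
python3 -m crank '[{"dx":-0.002,"dy":0,"dz":0.002,"yaw":0}]';  python3 -m crank '[{"dx":0,"dy":0,"dz":0.002,"yaw":0},{"dx":0,"dy":0,"dz":0,"yaw":0}]'
```

```text
time_s: 27.22
ee_pos: [449.1, -212.5, 72.2]
ee_rot: [-179.8, -0.1, 93.7]
force: [-1.2, -0.0, -1.8]
gripper_width: 0.4
gripper_force: 1.0
time_s: 27.48
ee_pos: [450.1, -212.6, 74.1]
ee_rot: [-179.9, -0.1, 93.7]
force: [-3.3, 0.4, -1.8]
gripper_width: 0.8
gripper_force: 1.9
```

```bash
python3 -m crank '[{"dx":0.0015,"dy":0.0001,"dz":0,"yaw":0},{"dx":0.0015,"dy":0.0001,"dz":0.0005,"yaw":0}]';  python3 -m crank '[{"dx":0.0015,"dy":0.0001,"dz":0,"yaw":0}]';  python3 -m crank '[{"dx":0.0015,"dy":0.0001,"dz":0.0005,"yaw":0},{"dx":0,"dy":0,"dz":0,"yaw":0}]'
```

```text
time_s: 27.72
ee_pos: [453.2, -212.7, 74.6]
ee_rot: [-180.0, -0.0, 93.7]
force: [-3.3, 1.1, -0.8]
gripper_width: 0.3
gripper_force: 1.5
time_s: 27.85
ee_pos: [454.5, -212.7, 74.7]
ee_rot: [180.0, -0.0, 93.7]
force: [-3.4, 0.8, -2.6]
gripper_width: 0.6
gripper_force: 1.4
time_s: 28.1
ee_pos: [455.9, -212.7, 75.2]
ee_rot: [180.0, 0.0, 93.7]
force: [-2.5, 0.4, -2.3]
gripper_width: 0.4
gripper_force: 1.2
```

Next I'll retract, rise, and swing aside towards the lane while re-orienting for grasping, then measure with the profile.

```bash
cat > prof.py <<'E'
from h import *
import sys
im=grab('top',sys.argv[1])
g=cv2.cvtColor(im,cv2.COLOR_RGB2GRAY).astype(np.float32)
a=np.radians(3.6);u=np.array([np.cos(a),np.sin(a)]);v=np.array([-u[1],u[0]]);c=np.array([541,-209.2])
rng=np.arange(62,90,1.); print(rng[::2].astype(int).tolist())
for n,d,o in(('back',u,v),('front',-u,v),('left',v,u),('right',-v,u)):
  for lo,hi in((-60,-8),(8,60)):
    acc=[]
    for s in np.linspace(lo,hi,30):
        uv=np.array([proj('top',[*(c+d*r+o*s),60]) for r in rng],np.float32)
        acc.append(cv2.remap(g,uv[:,0][None],uv[:,1][None],cv2.INTER_LINEAR)[0])
    p=np.mean(acc,0); print(n,'+' if lo>0 else '-',np.round(p).astype(int)[::2].tolist())
E
python3 -m crank '[{"dx":-0.01,"dy":0,"dz":0,"yaw":0},{"dx":-0.03,"dy":0,"dz":0.03,"yaw":0},{"dx":0,"dy":0.02,"dz":0.05,"yaw":1},{"dx":0,"dy":0.06,"dz":0.05,"yaw":1},{"dx":0,"dy":0.06,"dz":0.04,"yaw":1},{"dx":0,"dy":0.06,"dz":0.01,"yaw":1},{"dx":0,"dy":0.06,"dz":0,"yaw":1},{"dx":0,"dy":0.06,"dz":0,"yaw":1},{"dx":0,"dy":0,"dz":0,"yaw":1}]' 1; python3 prof.py p7
```

```text
time_s: 29.22
ee_pos: [424.2, 46.3, 220.0]
ee_rot: [179.8, 0.1, 129.1]
force: [-0.3, -0.8, -0.1]
gripper_width: 87.6
gripper_force: 0.0
[62, 64, 66, 68, 70, 72, 74, 76, 78, 80, 82, 84, 86, 88]
back - [186, 185, 184, 184, 184, 183, 181, 176, 168, 174, 195, 205, 206, 206]
back + [184, 184, 184, 184, 184, 183, 179, 173, 165, 177, 200, 207, 208, 209]
front - [185, 185, 186, 186, 173, 148, 128, 114, 114, 128, 138, 151, 175, 195]
front + [188, 186, 186, 188, 176, 149, 127, 111, 111, 125, 135, 149, 173, 190]
left - [187, 187, 187, 186, 183, 174, 160, 146, 153, 171, 190, 201, 201, 201]
left + [183, 183, 182, 182, 181, 173, 162, 151, 155, 173, 191, 201, 202, 202]
right - [187, 187, 187, 187, 187, 185, 170, 158, 167, 183, 199, 206, 207, 207]
right + [185, 185, 185, 185, 185, 183, 167, 155, 167, 184, 199, 207, 207, 207]
```

The pan profile now shows it centred (front edge at 71.5 as expected, both halves equal so it is straight). Next is old_a.

```bash
python3 -m crank '[{"dx":0.001,"dy":0.021,"dz":0,"yaw":0.955},{"dx":0.001,"dy":0.021,"dz":0,"yaw":0.955},{"dx":0.001,"dy":0.021,"dz":0,"yaw":0.955},{"dx":0.001,"dy":0.021,"dz":0,"yaw":0.955},{"dx":0.001,"dy":0.021,"dz":0,"yaw":0.955},{"dx":0.001,"dy":0.021,"dz":0,"yaw":0.955},{"dx":0.001,"dy":0.021,"dz":0,"yaw":0.955},{"dx":0.001,"dy":0.021,"dz":0,"yaw":0.955},{"dx":0.001,"dy":0.021,"dz":0,"yaw":0.955},{"dx":0.001,"dy":0.021,"dz":0,"yaw":0.955}]' 1; python3 -m crank '[{"dx":0,"dy":0,"dz":0,"yaw":0},{"dx":0,"dy":0,"dz":0,"yaw":0}]'
python3 - <<'E'
from h import *
im=grab('scene'); a=im[90:240,200:380]; cv2.imwrite('pics/c8.png',cv2.resize(a[:,:,::-1],None,fx=4,fy=4,interpolation=cv2.INTER_CUBIC))
E
```

```text
time_s: 30.52
ee_pos: [432.3, 211.8, 219.8]
ee_rot: [179.9, 0.1, 176.4]
force: [-0.1, -0.0, 0.1]
gripper_width: 91.0
gripper_force: 0.0
time_s: 30.78
ee_pos: [431.7, 210.8, 219.3]
ee_rot: [180.0, 0.0, 176.3]
force: [0.3, -0.0, 0.7]
gripper_width: 91.4
gripper_force: 0.0
```

View pics/c8.png

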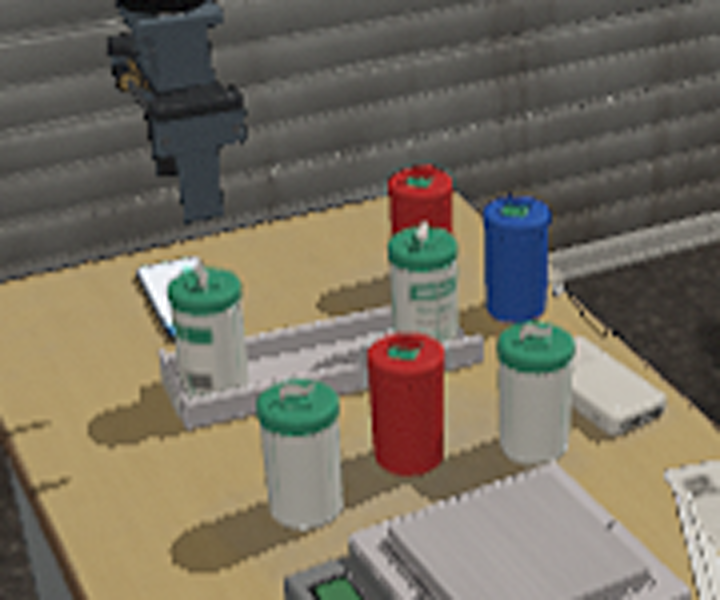

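The scene view confirms it: the lane holds two labelled green-capped tubs, with cap centres at crop (205,288) and (423,248). The two plain green-capped new tubs are on the desk at (298,405) and (536,345). The red and blue ones are decoys.

```bash
python3 -m crank '[{"dx":0.003,"dy":0.001,"dz":-0.03,"yaw":0},{"dx":0,"dy":0,"dz":-0.03,"yaw":0},{"dx":0,"dy":0,"dz":-0.03,"yaw":0},{"dx":0,"dy":0,"dz":-0.03,"yaw":0},{"dx":0,"dy":0,"dz":-0.03,"yaw":0},{"dx":0,"dy":0,"dz":-0.02,"yaw":0},{"dx":0,"dy":0,"dz":-0.01,"yaw":0},{"dx":0,"dy":0,"dz":0,"yaw":0},{"dx":0,"dy":0,"dz":0,"yaw":0}]' 1; python3 -m crank '[{"dx":0,"dy":0,"dz":0,"yaw":0},{"dx":0,"dy":0,"dz":0,"yaw":0},{"dx":0,"dy":0,"dz":0,"yaw":0},{"dx":0,"dy":0,"dz":0,"yaw":0}]' 0.6 15
```

```text
time_s: 31.95
ee_pos: [434.5, 212.3, 75.8]
ee_rot: [180.0, 0.1, 176.4]
force: [0.4, 0.3, -0.4]
gripper_width: 91.4
gripper_force: 0.0
time_s: 32.45
ee_pos: [434.1, 212.1, 75.4]
ee_rot: [-180.0, 0.0, 176.4]
force: [-0.2, -2.0, 4.1]
gripper_width: 68.3
gripper_force: 15.0
```

```bash
python3 -m crank '[{"dx":0,"dy":0,"dz":0,"yaw":0},{"dx":0,"dy":0,"dz":0,"yaw":0},{"dx":0,"dy":0,"dz":-0.003,"yaw":0},{"dx":0,"dy":0,"dz":-0.002,"yaw":0},{"dx":0,"dy":0,"dz":0,"yaw":0}]' 0.9; python3 -m crank '[{"dx":0,"dy":0,"dz":0,"yaw":0},{"dx":0,"dy":0,"dz":0,"yaw":0},{"dx":0,"dy":0,"dz":0,"yaw":0},{"dx":0,"dy":0,"dz":0,"yaw":0}]' 0.6 15
```

```text
time_s: 33.08
ee_pos: [433.8, 212.2, 70.9]
ee_rot: [-180.0, -0.0, 176.4]
force: [-0.4, 0.5, -0.7]
gripper_width: 82.0
gripper_force: 0.0
time_s: 33.58
ee_pos: [433.9, 212.0, 71.2]
ee_rot: [-180.0, -0.0, 176.4]
force: [0.4, -1.2, -0.2]
gripper_width: 68.3
gripper_force: 15.0
```

```bash
python3 -m crank '[{"dx":0,"dy":0,"dz":0.02,"yaw":0},{"dx":0,"dy":0,"dz":0.05,"yaw":0},{"dx":0,"dy":0,"dz":0.05,"yaw":0},{"dx":0,"dy":0,"dz":0.05,"yaw":0},{"dx":0,"dy":0,"dz":0.04,"yaw":0},{"dx":0,"dy":0,"dz":0,"yaw":0}]'; python3 -m crank '[{"dx":0.0134,"dy":-0.0526,"dz":0,"yaw":0},{"dx":0.0134,"dy":-0.0526,"dz":0,"yaw":0},{"dx":0.0134,"dy":-0.0526,"dz":0,"yaw":0},{"dx":0.0134,"dy":-0.0526,"dz":0,"yaw":0},{"dx":0.0134,"dy":-0.0526,"dz":0,"yaw":0},{"dx":0.0134,"dy":-0.0526,"dz":0,"yaw":0},{"dx":0.0134,"dy":-0.0526,"dz":0,"yaw":0},{"dx":0.0134,"dy":-0.0526,"dz":0,"yaw":0},{"dx":0.0134,"dy":-0.0526,"dz":0,"yaw":0},{"dx":0.0134,"dy":-0.0526,"dz":0,"yaw":0}]'; python3 -m crank '[{"dx":0,"dy":0,"dz":0,"yaw":0},{"dx":0,"dy":0,"dz":0,"yaw":0},{"dx":0,"dy":0,"dz":0,"yaw":0}]'
python3 - <<'E'
from h import *
grab('top','t9'); im=grab('scene'); a=im[120:320,180:420]; cv2.imwrite('pics/c9.png',cv2.resize(a[:,:,::-1],None,fx=3,fy=3,interpolation=cv2.INTER_CUBIC))
E
```

```text
time_s: 34.33
ee_pos: [435.1, 212.9, 240.9]
ee_rot: [179.8, 0.3, 176.4]
force: [-0.4, 0.0, -3.3]
gripper_width: 68.7
gripper_force: 15.0
time_s: 35.58
ee_pos: [540.4, -209.6, 236.4]
ee_rot: [179.9, -0.2, 176.4]
force: [0.4, 0.7, -2.1]
gripper_width: 68.6
gripper_force: 15.0
time_s: 35.95
ee_pos: [540.6, -207.4, 238.4]
ee_rot: [179.9, -0.1, 176.5]
force: [0.1, 0.0, -1.9]
gripper_width: 68.5
gripper_force: 15.0
```

View pics/c9.png

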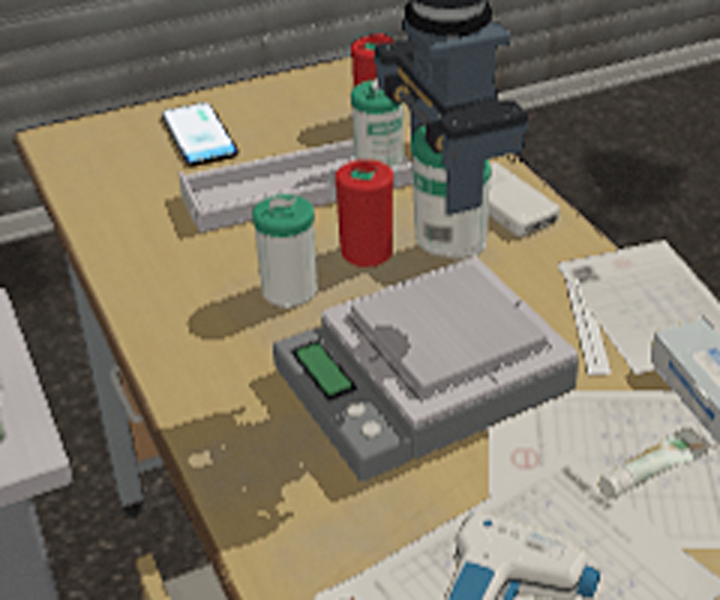

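Run:
```python
from h import *
print(sqfit([crop(p,(180,120),3) for p in [(352,307),(483,262),(548,345),(420,388)]],150,76,'scene'))
print(sqfit([crop(p,(180,120),3) for p in [(325,320),(470,256),(578,352),(418,425)]],200,60,'scene'))
im=cv2.imread('pics/t9.png'); cv2.imwrite('pics/c10.png',cv2.resize(im[165:280,325:411],None,fx=5,fy=5,interpolation=cv2.INTER_CUBIC))
```

```text
(array([ 540.17890589, -222.99549327]), np.float64(90.36460421791043), np.float64(6.862876144702113), array([[ 460.30533451, -152.51665859],
       [ 621.56300091, -144.65887905],
       [ 611.18375301, -297.90483115],
       [ 467.66353514, -296.90160429]]))
(array([ 538.21008182, -220.50320229]), np.float64(456.60314519430835), np.float64(8.413371130899378), array([[ 433.66808803, -141.079096  ],
       [ 625.04190325, -109.00813664],
       [ 643.48643927, -305.36935269],
       [ 450.64389675, -326.55622389]]))
```

View pics/c10.png

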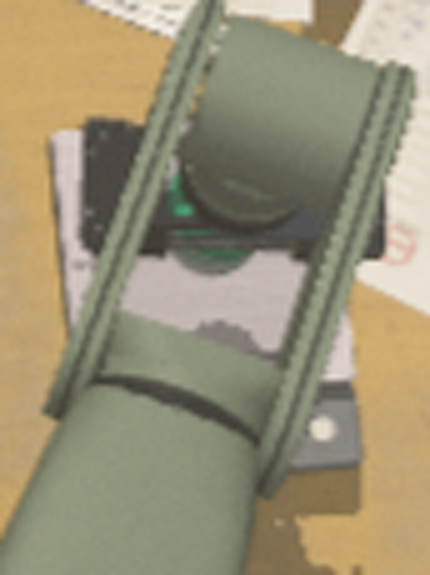

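The arm hides the pan here, and the scene view suggests it may have been disturbed. I'll step aside with the tub and check.

```bash
python3 -m crank '[{"dx":-0.02,"dy":0.06,"dz":0,"yaw":0},{"dx":-0.02,"dy":0.06,"dz":0,"yaw":0},{"dx":-0.02,"dy":0.06,"dz":0,"yaw":0},{"dx":-0.02,"dy":0.06,"dz":0,"yaw":0},{"dx":0,"dy":0,"dz":0,"yaw":0}]'; python3 prof.py p11
python3 - <<'E'
import cv2
im=cv2.imread('pics/p11.png'); cv2.imwrite('pics/c11.png',cv2.resize(im[165:280,325:411],None,fx=5,fy=5,interpolation=cv2.INTER_CUBIC))
E
```

```text
time_s: 36.67
ee_pos: [475.6, -13.5, 239.6]
ee_rot: [179.9, 0.0, 176.7]
force: [1.2, -0.3, -2.3]
gripper_width: 68.7
gripper_force: 15.0
[62, 64, 66, 68, 70, 72, 74, 76, 78, 80, 82, 84, 86, 88]
back - [186, 185, 183, 183, 183, 183, 180, 176, 167, 173, 194, 205, 206, 206]
back + [183, 183, 183, 183, 183, 182, 179, 172, 164, 177, 200, 207, 207, 208]
front - [185, 185, 185, 185, 172, 147, 127, 114, 113, 127, 138, 150, 174, 195]
front + [187, 186, 185, 187, 175, 148, 126, 110, 110, 124, 134, 148, 172, 189]
left - [185, 186, 186, 186, 183, 174, 159, 145, 151, 170, 189, 200, 200, 200]
left + [182, 182, 182, 182, 180, 173, 161, 151, 154, 172, 190, 199, 200, 201]
right - [186, 186, 186, 186, 186, 184, 169, 157, 166, 182, 198, 205, 206, 206]
right + [185, 184, 184, 184, 185, 182, 166, 154, 166, 184, 199, 206, 206, 206]
```

View pics/c11.png

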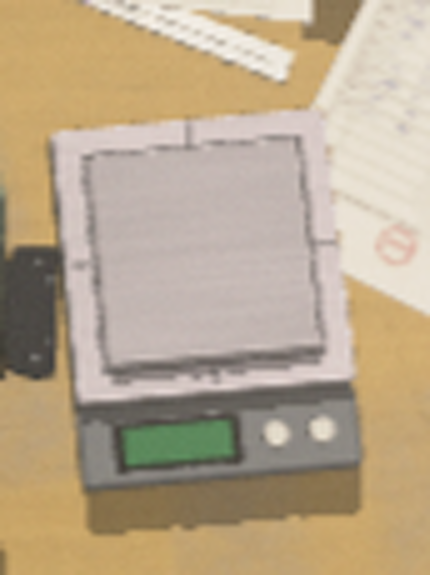

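The pan is unchanged: centred, with the mark's outline evenly visible round it. I'll go back and set the tub down.

```bash
python3 -m crank '[{"dx":0.02,"dy":-0.06,"dz":0,"yaw":0},{"dx":0.02,"dy":-0.06,"dz":0,"yaw":0},{"dx":0.02,"dy":-0.06,"dz":0,"yaw":0},{"dx":0.02,"dy":-0.0615,"dz":0,"yaw":0},{"dx":0,"dy":0,"dz":0,"yaw":0}]'; python3 -m crank '[{"dx":0,"dy":0,"dz":-0.02,"yaw":0},{"dx":0,"dy":0,"dz":-0.03,"yaw":0},{"dx":0,"dy":0,"dz":-0.03,"yaw":0},{"dx":0,"dy":0,"dz":-0.02,"yaw":0},{"dx":0,"dy":0,"dz":-0.01,"yaw":0},{"dx":0,"dy":0,"dz":-0.003,"yaw":0},{"dx":0,"dy":0,"dz":0,"yaw":0},{"dx":0,"dy":0,"dz":0,"yaw":0},{"dx":0,"dy":0,"dz":0,"yaw":0}]'
```

```text
time_s: 37.35
ee_pos: [541.9, -214.2, 238.4]
ee_rot: [-179.9, 0.0, 176.1]
force: [-0.4, 0.8, -2.0]
gripper_width: 68.6
gripper_force: 15.0
time_s: 38.48
ee_pos: [541.4, -209.9, 149.3]
ee_rot: [-180.0, 0.1, 176.4]
force: [-0.5, 0.5, -2.0]
gripper_width: 68.4
gripper_force: 15.0
```

```bash
python3 -m crank '[{"dx":0,"dy":0.001,"dz":-0.003,"yaw":0},{"dx":0,"dy":0,"dz":-0.002,"yaw":0},{"dx":0,"dy":0,"dz":-0.001,"yaw":0},{"dx":0,"dy":0,"dz":0,"yaw":0}]'; python3 -m crank '[{"dx":0,"dy":0,"dz":-0.001,"yaw":0},{"dx":0,"dy":0,"dz":-0.001,"yaw":0},{"dx":0,"dy":0,"dz":0,"yaw":0}]'
```

```text
time_s: 38.98
ee_pos: [541.1, -209.0, 143.8]
ee_rot: [180.0, -0.0, 176.4]
force: [-0.1, 0.5, -2.9]
gripper_width: 68.7
gripper_force: 15.0
time_s: 39.35
ee_pos: [541.1, -209.0, 142.3]
ee_rot: [180.0, -0.0, 176.4]
force: [1.1, 0.2, -2.4]
gripper_width: 68.5
gripper_force: 15.0
```

```bash
python3 -m crank '[{"dx":0,"dy":0,"dz":-0.001,"yaw":0},{"dx":0,"dy":0,"dz":0,"yaw":0}]'; python3 -m crank '[{"dx":0,"dy":0,"dz":-0.001,"yaw":0},{"dx":0,"dy":0,"dz":0,"yaw":0}]'
```

```text
time_s: 39.6
ee_pos: [541.1, -209.0, 141.5]
ee_rot: [180.0, -0.0, 176.4]
force: [-0.8, 0.3, -2.1]
gripper_width: 68.6
gripper_force: 15.0
time_s: 39.85
ee_pos: [541.4, -209.0, 141.2]
ee_rot: [-180.0, 0.0, 176.4]
force: [0.1, 0.2, 1.0]
gripper_width: 68.9
gripper_force: 15.0
```

```bash
python3 -m crank '[{"dx":0,"dy":0,"dz":0,"yaw":0},{"dx":0,"dy":0,"dz":0,"yaw":0},{"dx":0,"dy":0,"dz":0,"yaw":0},{"dx":0,"dy":0,"dz":0.01,"yaw":0},{"dx":0,"dy":0,"dz":0.04,"yaw":0},{"dx":0,"dy":0,"dz":0.06,"yaw":0},{"dx":0,"dy":0,"dz":0.03,"yaw":0}]' 1; python3 -m crank '[{"dx":0.02,"dy":0.06,"dz":0,"yaw":0},{"dx":0.02,"dy":0.06,"dz":0,"yaw":0},{"dx":0.02,"dy":0.06,"dz":0,"yaw":0},{"dx":0.02,"dy":0.06,"dz":0,"yaw":0},{"dx":0.02,"dy":0.06,"dz":0,"yaw":0},{"dx":0.02,"dy":0.06,"dz":0,"yaw":0},{"dx":0.013,"dy":0.06,"dz":0,"yaw":0},{"dx":0,"dy":0.06,"dz":0,"yaw":0},{"dx":0,"dy":0.023,"dz":0,"yaw":0},{"dx":0,"dy":0,"dz":0,"yaw":0}]'; python3 prof.py p12
python3 - <<'E'
from h import *
im=cv2.imread('pics/p12.png')[:,:,::-1].copy()
for c,s in greens(im,'top'): print(np.round(c,1),s[4],[np.round(at('top',c,z)[:2],1).tolist() for z in(128,204)])
E
```

```text
time_s: 40.72
ee_pos: [542.1, -209.4, 256.3]
ee_rot: [-179.9, 0.3, 176.4]
force: [-0.3, -0.1, 0.2]
gripper_width: 91.2
gripper_force: 0.0
time_s: 41.98
ee_pos: [647.4, 193.9, 252.9]
ee_rot: [-180.0, 0.0, 176.5]
force: [-0.4, -0.6, -0.3]
gripper_width: 91.4
gripper_force: 0.0
[62, 64, 66, 68, 70, 72, 74, 76, 78, 80, 82, 84, 86, 88]
back - [186, 185, 184, 184, 184, 183, 180, 176, 167, 173, 195, 205, 207, 207]
back + [184, 184, 184, 183, 183, 182, 179, 173, 165, 177, 200, 206, 207, 208]
front - [153, 152, 153, 153, 146, 134, 121, 112, 113, 127, 138, 146, 156, 165]
front + [165, 163, 163, 164, 158, 139, 122, 110, 110, 124, 134, 142, 159, 171]
left - [186, 186, 187, 186, 183, 174, 160, 146, 152, 171, 190, 200, 201, 201]
left + [182, 182, 182, 182, 180, 173, 161, 150, 154, 173, 191, 201, 202, 201]
right - [186, 186, 186, 186, 187, 185, 170, 157, 166, 183, 198, 206, 207, 207]
right + [184, 184, 184, 185, 185, 182, 166, 155, 166, 184, 199, 206, 207, 207]
[498.8 144.1] 192 [[768.0, -672.7], [746.0, -642.8]]
[306.1 178.8] 200 [[664.5, -4.9], [647.6, -8.2]]
[367.4 208.8] 185 [[554.3, -211.8], [542.9, -204.8]]
[305.3 242.7] 242 [[444.2, 1.7], [438.2, -1.9]]
```

Old_a is placed at the pan's middle and the pan is unchanged. Next is the back old tub, at about (649,193.5).

```bash
python3 -m crank '[{"dx":0.001,"dy":0,"dz":-0.04,"yaw":0},{"dx":0.001,"dy":0,"dz":-0.04,"yaw":0},{"dx":0,"dy":0,"dz":-0.04,"yaw":0},{"dx":0,"dy":0,"dz":-0.04,"yaw":0},{"dx":0,"dy":0,"dz":-0.03,"yaw":0},{"dx":0,"dy":0,"dz":-0.02,"yaw":0},{"dx":0,"dy":0,"dz":-0.01,"yaw":0},{"dx":0,"dy":0,"dz":-0.005,"yaw":0},{"dx":0,"dy":0,"dz":0,"yaw":0},{"dx":0,"dy":0,"dz":0,"yaw":0}]' 1; python3 -m crank '[{"dx":0,"dy":0,"dz":0,"yaw":0}]'
```

```text
time_s: 43.28
ee_pos: [649.6, 193.6, 73.6]
ee_rot: [180.0, 0.1, 176.4]
force: [0.2, -0.1, -0.6]
gripper_width: 91.3
gripper_force: 0.0
time_s: 43.4
ee_pos: [649.4, 193.6, 73.3]
ee_rot: [180.0, 0.1, 176.4]
force: [0.0, -0.0, -0.6]
gripper_width: 91.4
gripper_force: 0.0
```

```bash
python3 -m crank '[{"dx":0,"dy":0,"dz":0,"yaw":0},{"dx":0,"dy":0,"dz":0,"yaw":0},{"dx":0,"dy":0,"dz":0,"yaw":0},{"dx":0,"dy":0,"dz":0,"yaw":0},{"dx":0,"dy":0,"dz":0.006,"yaw":0},{"dx":0,"dy":0,"dz":0.006,"yaw":0},{"dx":0,"dy":0,"dz":0,"yaw":0}]' 0.6 15; python3 -m crank '[{"dx":-0.03,"dy":0.0028,"dz":0,"yaw":0},{"dx":-0.04,"dy":0.0028,"dz":0,"yaw":0},{"dx":-0.045,"dy":0.0028,"dz":0,"yaw":0},{"dx":-0.045,"dy":0.0028,"dz":0,"yaw":0},{"dx":-0.04,"dy":0.0028,"dz":0,"yaw":0},{"dx":-0.03,"dy":0.0028,"dz":0,"yaw":0},{"dx":-0.018,"dy":0.0028,"dz":0,"yaw":0},{"dx":-0.014,"dy":0.0028,"dz":0,"yaw":0},{"dx":0,"dy":0,"dz":0,"yaw":0},{"dx":0,"dy":0,"dz":0,"yaw":0}]'
```

```text
time_s: 44.28
ee_pos: [649.4, 193.6, 82.8]
ee_rot: [180.0, 0.0, 176.4]
force: [-0.4, 0.3, -2.3]
gripper_width: 68.4
gripper_force: 15.0
time_s: 45.52
ee_pos: [440.5, 211.5, 82.5]
ee_rot: [180.0, 0.1, 176.4]
force: [0.3, 0.6, -1.9]
gripper_width: 68.8
gripper_force: 15.0
```

```bash
python3 -m crank '[{"dx":-0.004,"dy":0.0003,"dz":0,"yaw":0},{"dx":0,"dy":0,"dz":-0.004,"yaw":0},{"dx":0,"dy":0,"dz":-0.004,"yaw":0},{"dx":0,"dy":0,"dz":-0.002,"yaw":0},{"dx":0,"dy":0,"dz":0,"yaw":0}]';  python3 -m crank '[{"dx":0,"dy":0,"dz":-0.001,"yaw":0},{"dx":0,"dy":0,"dz":-0.001,"yaw":0},{"dx":0,"dy":0,"dz":0,"yaw":0}]'
```

```text
time_s: 46.15
ee_pos: [436.3, 211.5, 74.1]
ee_rot: [-180.0, -0.0, 176.4]
force: [-0.0, 0.2, -2.3]
gripper_width: 68.8
gripper_force: 15.0
time_s: 46.52
ee_pos: [436.4, 211.6, 72.8]
ee_rot: [180.0, 0.0, 176.4]
force: [0.4, 0.7, -2.0]
gripper_width: 68.4
gripper_force: 15.0
```

```bash
python3 -m crank '[{"dx":0,"dy":0,"dz":-0.001,"yaw":0},{"dx":0,"dy":0,"dz":0,"yaw":0}]';  python3 -m crank '[{"dx":0,"dy":0,"dz":-0.001,"yaw":0},{"dx":0,"dy":0,"dz":0,"yaw":0}]'
```

```text
time_s: 46.78
ee_pos: [436.8, 211.6, 72.7]
ee_rot: [180.0, 0.1, 176.4]
force: [0.1, -2.3, 6.2]
gripper_width: 68.9
gripper_force: 15.0
time_s: 47.02
ee_pos: [437.2, 211.5, 72.7]
ee_rot: [180.0, 0.1, 176.4]
force: [-1.9, -2.5, 11.1]
gripper_width: 68.7
gripper_force: 15.0
```

```bash
python3 -m crank '[{"dx":0,"dy":0,"dz":0.002,"yaw":0},{"dx":0,"dy":0,"dz":0,"yaw":0},{"dx":0,"dy":0,"dz":0,"yaw":0},{"dx":0,"dy":0,"dz":0.01,"yaw":0},{"dx":0,"dy":0,"dz":0.04,"yaw":0},{"dx":0,"dy":0,"dz":0.06,"yaw":0},{"dx":0,"dy":0,"dz":0.03,"yaw":0},{"dx":0,"dy":0,"dz":0,"yaw":0}]' 1; python3 -m crank '[{"dx":0.002,"dy":-0.05,"dz":0,"yaw":0},{"dx":0.002,"dy":-0.06,"dz":0,"yaw":0},{"dx":0.002,"dy":-0.06,"dz":0,"yaw":0},{"dx":0.002,"dy":-0.06,"dz":0,"yaw":0},{"dx":0,"dy":-0.034,"dz":0,"yaw":0},{"dx":0,"dy":0,"dz":0,"yaw":0},{"dx":0,"dy":0,"dz":0,"yaw":0}]'; python3 prof.py p13
python3 - <<'E'
from h import *
im=cv2.imread('pics/p13.png')[:,:,::-1].copy()
for c,s in greens(im,'top'): print(np.round(c,1),s[4],[np.round(at('top',c,z)[:2],1).tolist() for z in(128,204)])
im=grab('scene','s13')
for c,s in greens(im,'scene'): print('sc',np.round(c,1),s[4],np.round(at('scene',c,105)[:2],1).tolist())
E
```

```text
time_s: 48.02
ee_pos: [437.5, 212.1, 186.9]
ee_rot: [179.9, 0.3, 176.4]
force: [-0.4, -0.5, 0.0]
gripper_width: 91.2
gripper_force: 0.0
time_s: 48.9
ee_pos: [442.3, 0.9, 184.0]
ee_rot: [180.0, -0.1, 176.4]
force: [0.5, 0.6, -0.5]
gripper_width: 91.3
gripper_force: 0.0
[62, 64, 66, 68, 70, 72, 74, 76, 78, 80, 82, 84, 86, 88]
back - [183, 185, 185, 184, 183, 183, 184, 184, 187, 191, 196, 203, 207, 206]
back + [183, 183, 182, 182, 182, 182, 183, 184, 187, 192, 197, 204, 207, 208]
front - [143, 142, 141, 136, 127, 126, 127, 117, 115, 130, 142, 153, 158, 159]
front + [170, 170, 171, 158, 138, 130, 125, 113, 112, 124, 140, 163, 179, 183]
left - [177, 172, 170, 181, 197, 199, 191, 180, 171, 173, 189, 200, 201, 201]
left + [174, 169, 167, 177, 195, 200, 193, 182, 173, 176, 190, 200, 201, 201]
right - [187, 187, 187, 187, 187, 187, 186, 186, 186, 186, 185, 184, 190, 197]
right + [184, 184, 184, 184, 184, 184, 184, 184, 184, 185, 183, 184, 191, 198]
[498.8 144.2] 192 [[767.8, -672.7], [745.8, -642.8]]
[306.2 178.8] 197 [[664.4, -5.2], [647.6, -8.5]]
[369.9 208.2] 206 [[555.9, -220.3], [544.4, -212.8]]
[243.2 246.1] 215 [[437.9, 211.7], [432.3, 197.6]]
sc [251.3 162.6] 145 [439.5, 219.3]
sc [333.4 177.3] 158 [665.1, -11.3]
sc [273.9 192.5] 187 [442.0, -5.8]
sc [331.5 199.1] 263 [596.1, -126.9]
sc [287.8 243. ] 86 [384.4, -262.2]
sc [506.8 299.8] 536 [774.0, -689.6]
```

The pan was knocked: it is now about 8 mm towards -y and 2 mm towards +x, with old_a riding on it and still straight. I'll finish the tubs first, since I'm already over one, and then tap the pan back.

```bash
python3 -m crank '[{"dx":0.0015,"dy":0,"dz":-0.04,"yaw":0},{"dx":0,"dy":0,"dz":-0.04,"yaw":0},{"dx":0,"dy":0,"dz":-0.03,"yaw":0},{"dx":0,"dy":0,"dz":-0.02,"yaw":0},{"dx":0,"dy":0,"dz":-0.012,"yaw":0},{"dx":0,"dy":0,"dz":-0.003,"yaw":0},{"dx":0,"dy":0,"dz":0,"yaw":0},{"dx":0,"dy":0,"dz":0,"yaw":0}]' 1; python3 -m crank '[{"dx":0,"dy":0,"dz":0,"yaw":0},{"dx":0,"dy":0,"dz":0,"yaw":0},{"dx":0,"dy":0,"dz":0,"yaw":0},{"dx":0,"dy":0,"dz":0,"yaw":0}]' 0.6 15; python3 -m crank '[{"dx":0,"dy":0,"dz":0.03,"yaw":0},{"dx":0,"dy":0,"dz":0.06,"yaw":0},{"dx":0,"dy":0,"dz":0.06,"yaw":0},{"dx":0,"dy":0,"dz":0.05,"yaw":0},{"dx":0,"dy":0,"dz":0,"yaw":0}]'
```

```text
time_s: 50.0
ee_pos: [444.4, 0.4, 69.3]
ee_rot: [180.0, 0.1, 176.4]
force: [0.3, -0.2, 0.1]
gripper_width: 91.4
gripper_force: 0.0
time_s: 50.5
ee_pos: [444.1, 0.2, 68.9]
ee_rot: [-180.0, 0.0, 176.4]
force: [-0.6, -1.6, 2.4]
gripper_width: 68.7
gripper_force: 15.0
time_s: 51.12
ee_pos: [445.5, 0.4, 231.2]
ee_rot: [180.0, 0.4, 176.4]
force: [-0.7, 0.2, -3.8]
gripper_width: 68.4
gripper_force: 15.0
```

```bash
python3 -m crank '[{"dx":0.017,"dy":0.051,"dz":0,"yaw":0},{"dx":0.017,"dy":0.051,"dz":0,"yaw":0},{"dx":0.017,"dy":0.051,"dz":0,"yaw":0},{"dx":0.017,"dy":0.051,"dz":0,"yaw":0},{"dx":0.017,"dy":0.051,"dz":0,"yaw":0},{"dx":0,"dy":0,"dz":0,"yaw":0},{"dx":0,"dy":0,"dz":0,"yaw":0}]'; python3 -m crank '[{"dx":0,"dy":0,"dz":-0.04,"yaw":0},{"dx":0,"dy":0,"dz":-0.05,"yaw":0},{"dx":0,"dy":0,"dz":-0.04,"yaw":0},{"dx":0,"dy":0,"dz":-0.02,"yaw":0},{"dx":0,"dy":0,"dz":-0.01,"yaw":0},{"dx":0,"dy":0,"dz":0,"yaw":0},{"dx":0,"dy":0,"dz":0,"yaw":0}]'
```

```text
time_s: 52.0
ee_pos: [510.8, 203.8, 226.8]
ee_rot: [-179.9, -0.2, 176.4]
force: [0.2, -1.4, -2.6]
gripper_width: 68.7
gripper_force: 15.0
time_s: 52.88
ee_pos: [512.7, 204.6, 101.9]
ee_rot: [179.9, 0.1, 176.4]
force: [-0.1, 0.0, -2.7]
gripper_width: 68.6
gripper_force: 15.0
```

```bash
python3 -m crank '[{"dx":0,"dy":0.001,"dz":-0.006,"yaw":0},{"dx":0,"dy":0,"dz":-0.006,"yaw":0},{"dx":0,"dy":0,"dz":-0.006,"yaw":0},{"dx":0,"dy":0,"dz":0,"yaw":0}]'; python3 -m crank '[{"dx":0,"dy":0,"dz":-0.006,"yaw":0},{"dx":0,"dy":0,"dz":-0.006,"yaw":0},{"dx":0,"dy":0,"dz":-0.002,"yaw":0},{"dx":0,"dy":0,"dz":-0.001,"yaw":0},{"dx":0,"dy":0,"dz":0,"yaw":0}]'
```

```text
time_s: 53.38
ee_pos: [511.5, 205.0, 85.8]
ee_rot: [-180.0, -0.1, 176.4]
force: [0.0, -0.6, -2.2]
gripper_width: 68.3
gripper_force: 15.0
time_s: 54.0
ee_pos: [512.1, 205.0, 75.0]
ee_rot: [180.0, 0.0, 176.4]
force: [-1.2, -1.8, 3.9]
gripper_width: 68.4
gripper_force: 15.0
```

```bash
python3 -m crank '[{"dx":0,"dy":0,"dz":0,"yaw":0},{"dx":0,"dy":0,"dz":0,"yaw":0},{"dx":0,"dy":0,"dz":0,"yaw":0},{"dx":0,"dy":0,"dz":0.01,"yaw":0},{"dx":0,"dy":0,"dz":0.04,"yaw":0},{"dx":0,"dy":0,"dz":0.06,"yaw":0},{"dx":0,"dy":0,"dz":0.03,"yaw":0},{"dx":0,"dy":0,"dz":0,"yaw":0}]' 1; python3 -m crank '[{"dx":0.038,"dy":-0.05,"dz":0,"yaw":0},{"dx":0.038,"dy":-0.05,"dz":0,"yaw":0},{"dx":0.038,"dy":-0.05,"dz":0,"yaw":0},{"dx":0.038,"dy":-0.05,"dz":0,"yaw":0},{"dx":0.038,"dy":-0.0625,"dz":0,"yaw":0},{"dx":0,"dy":0,"dz":0,"yaw":0},{"dx":0,"dy":0,"dz":0,"yaw":0}]'
python3 - <<'E'
from h import *
im=grab('top','t14')
for c,s in greens(im,'top'): print(np.round(c,1),s[4],[np.round(at('top',c,z)[:2],1).tolist() for z in(128,204)])
im=grab('scene','s14')
for c,s in greens(im,'scene'): print('sc',np.round(c,1),s[4],np.round(at('scene',c,105)[:2],1).tolist())
E
```

```text
time_s: 55.0
ee_pos: [513.1, 205.7, 188.7]
ee_rot: [179.9, 0.3, 176.4]
force: [-0.1, -0.0, -0.2]
gripper_width: 91.3
gripper_force: 0.0
time_s: 55.88
ee_pos: [662.9, -4.6, 184.7]
ee_rot: [180.0, -0.2, 176.4]
force: [0.2, -0.2, -0.1]
gripper_width: 91.5
gripper_force: 0.0
[498.8 144.1] 191 [[767.9, -672.6], [745.9, -642.7]]
[305.  183.6] 71 [[647.6, -1.0], [631.5, -4.4]]
[369.9 208.2] 211 [[555.9, -220.3], [544.4, -212.9]]
[245.4 224.5] 226 [[511.0, 204.5], [501.7, 190.9]]
[243.4 246.1] 226 [[437.7, 211.2], [432.1, 197.2]]
sc [270.8 159.3] 133 [513.5, 210.1]
sc [251.2 162.6] 144 [439.2, 219.6]
sc [333.4 177.3] 156 [665.2, -11.4]
sc [331.5 199.1] 263 [596.1, -126.9]
sc [288.  242.6] 73 [385.4, -260.9]
sc [506.8 299.9] 538 [774.0, -689.7]
```

```bash
python3 -m crank '[{"dx":0.0025,"dy":-0.0005,"dz":-0.04,"yaw":0},{"dx":0,"dy":0,"dz":-0.04,"yaw":0},{"dx":0,"dy":0,"dz":-0.03,"yaw":0},{"dx":0,"dy":0,"dz":-0.02,"yaw":0},{"dx":0,"dy":0,"dz":-0.012,"yaw":0},{"dx":0,"dy":0,"dz":-0.003,"yaw":0},{"dx":0,"dy":0,"dz":0,"yaw":0},{"dx":0,"dy":0,"dz":0,"yaw":0}]' 1; python3 -m crank '[{"dx":0,"dy":0,"dz":0,"yaw":0},{"dx":0,"dy":0,"dz":0,"yaw":0},{"dx":0,"dy":0,"dz":0,"yaw":0},{"dx":0,"dy":0,"dz":0,"yaw":0}]' 0.6 15; python3 -m crank '[{"dx":0,"dy":0,"dz":0.03,"yaw":0},{"dx":0,"dy":0,"dz":0.06,"yaw":0},{"dx":0,"dy":0,"dz":0.06,"yaw":0},{"dx":0,"dy":0,"dz":0.05,"yaw":0},{"dx":0,"dy":0,"dz":0,"yaw":0}]'
```

```text
time_s: 56.98
ee_pos: [666.4, -5.3, 71.2]
ee_rot: [180.0, 0.1, 176.4]
force: [-0.1, -0.2, 0.2]
gripper_width: 91.0
gripper_force: 0.0
time_s: 57.48
ee_pos: [666.1, -5.6, 70.6]
ee_rot: [-180.0, 0.0, 176.4]
force: [0.1, -1.9, 1.3]
gripper_width: 68.9
gripper_force: 15.0
time_s: 58.1
ee_pos: [667.5, -5.0, 233.6]
ee_rot: [179.9, 0.4, 176.4]
force: [0.8, -0.4, -2.4]
gripper_width: 68.7
gripper_force: 15.0
```

```bash
python3 -m crank '[{"dx":-0.0195,"dy":0.0512,"dz":0,"yaw":0},{"dx":-0.0195,"dy":0.0512,"dz":0,"yaw":0},{"dx":-0.0195,"dy":0.0512,"dz":0,"yaw":0},{"dx":-0.0195,"dy":0.0512,"dz":0,"yaw":0},{"dx":-0.0195,"dy":0.0512,"dz":0,"yaw":0},{"dx":0,"dy":0,"dz":0,"yaw":0},{"dx":0,"dy":0,"dz":0,"yaw":0}]'; python3 -m crank '[{"dx":0,"dy":0,"dz":-0.04,"yaw":0},{"dx":0,"dy":0,"dz":-0.05,"yaw":0},{"dx":0,"dy":0,"dz":-0.04,"yaw":0},{"dx":0,"dy":0,"dz":-0.02,"yaw":0},{"dx":0,"dy":0,"dz":-0.01,"yaw":0},{"dx":0,"dy":0,"dz":0,"yaw":0},{"dx":0,"dy":0,"dz":0,"yaw":0}]'
```

```text
time_s: 58.98
ee_pos: [587.2, 199.2, 228.4]
ee_rot: [-179.9, -0.2, 176.4]
force: [0.5, -0.6, -2.8]
gripper_width: 68.7
gripper_force: 15.0
time_s: 59.85
ee_pos: [588.8, 199.8, 103.6]
ee_rot: [179.9, 0.1, 176.4]
force: [-0.7, -0.1, -1.7]
gripper_width: 68.0
gripper_force: 15.0
```

```bash
python3 -m crank '[{"dx":-0.001,"dy":0,"dz":-0.006,"yaw":0},{"dx":0,"dy":0,"dz":-0.006,"yaw":0},{"dx":0,"dy":0,"dz":-0.006,"yaw":0},{"dx":0,"dy":0,"dz":0,"yaw":0}]'; python3 -m crank '[{"dx":0,"dy":0,"dz":-0.006,"yaw":0},{"dx":0,"dy":0,"dz":-0.006,"yaw":0},{"dx":0,"dy":0,"dz":-0.002,"yaw":0},{"dx":0,"dy":0,"dz":-0.001,"yaw":0},{"dx":0,"dy":0,"dz":0,"yaw":0}]'
```

```text
time_s: 60.35
ee_pos: [586.7, 199.5, 87.3]
ee_rot: [-180.0, -0.1, 176.4]
force: [-0.1, 0.3, -1.8]
gripper_width: 68.6
gripper_force: 15.0
time_s: 60.98
ee_pos: [587.4, 199.4, 76.6]
ee_rot: [180.0, 0.1, 176.4]
force: [-1.1, -1.5, 3.1]
gripper_width: 68.6
gripper_force: 15.0
```

```bash
python3 -m crank '[{"dx":0,"dy":0,"dz":0,"yaw":0},{"dx":0,"dy":0,"dz":0,"yaw":0},{"dx":0,"dy":0,"dz":0,"yaw":0},{"dx":0,"dy":0,"dz":0.01,"yaw":0},{"dx":0,"dy":0,"dz":0.04,"yaw":0},{"dx":0,"dy":0,"dz":0.06,"yaw":0},{"dx":0,"dy":0,"dz":0.03,"yaw":0},{"dx":0,"dy":-0.06,"dz":0.03,"yaw":0},{"dx":0,"dy":-0.06,"dz":0.03,"yaw":0},{"dx":0,"dy":0,"dz":0,"yaw":0}]' 1; python3 prof.py p15
python3 - <<'E'
from h import *
im=cv2.imread('pics/p15.png')[:,:,::-1].copy()
for c,s in greens(im,'top'): print(np.round(c,1),s[4],[np.round(at('top',c,z)[:2],1).tolist() for z in(128,204)])
cv2.imwrite('pics/c15.png',cv2.resize(im[165:280,325:411,::-1],None,fx=5,fy=5,interpolation=cv2.INTER_CUBIC))
E
```

```text
time_s: 62.22
ee_pos: [588.2, 101.1, 239.0]
ee_rot: [180.0, 0.3, 176.2]
force: [1.0, 0.7, -0.1]
gripper_width: 91.3
gripper_force: 0.0
[62, 64, 66, 68, 70, 72, 74, 76, 78, 80, 82, 84, 86, 88]
back - [183, 187, 187, 185, 185, 185, 185, 185, 188, 192, 197, 205, 208, 207]
back + [184, 184, 184, 184, 184, 184, 184, 185, 189, 193, 198, 205, 209, 209]
front - [144, 143, 142, 137, 128, 127, 128, 118, 116, 131, 143, 154, 160, 161]
front + [171, 172, 172, 160, 139, 130, 125, 114, 113, 125, 141, 164, 180, 184]
left - [179, 173, 171, 183, 198, 200, 193, 181, 172, 174, 191, 201, 202, 202]
left + [176, 170, 168, 178, 197, 201, 194, 184, 175, 178, 192, 201, 202, 202]
right - [188, 188, 188, 188, 187, 187, 187, 187, 187, 187, 186, 186, 191, 198]
right + [185, 185, 185, 185, 185, 185, 185, 185, 185, 186, 184, 185, 193, 200]
[498.8 144.2] 191 [[767.7, -672.5], [745.7, -642.6]]
[369.9 208.2] 198 [[556.2, -220.1], [544.7, -212.7]]
[250.7 206.6] 77 [[572.2, 186.7], [559.9, 173.9]]
```

View pics/c15.png

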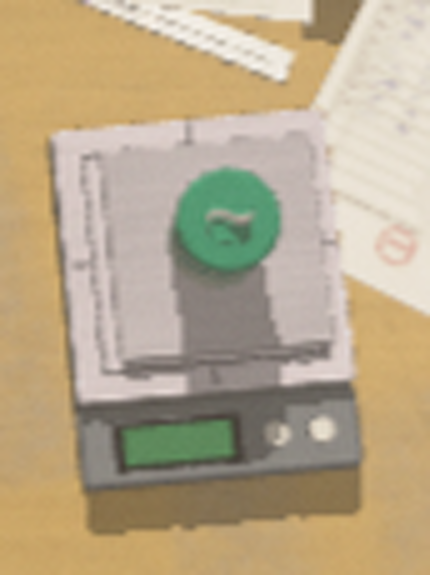

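The crop shows the pan straight but shifted right: the left mark line at crop (90,270) is clear of the pan edge at (110,270), and the tub is upright on it. I estimate the pan is 9 mm off in -y and 3 mm in +x. I'll push the right edge +y with both fingers.

```bash
python3 -m crank '[{"dx":-0.003,"dy":-0.032,"dz":0.015,"yaw":-0.975},{"dx":-0.003,"dy":-0.032,"dz":0.015,"yaw":-0.975},{"dx":-0.003,"dy":-0.032,"dz":0,"yaw":-0.975},{"dx":-0.003,"dy":-0.032,"dz":0,"yaw":-0.975},{"dx":-0.003,"dy":-0.032,"dz":0,"yaw":-0.975},{"dx":-0.003,"dy":-0.032,"dz":0,"yaw":-0.975},{"dx":-0.003,"dy":-0.032,"dz":0,"yaw":-0.975},{"dx":-0.003,"dy":-0.032,"dz":0,"yaw":-0.975},{"dx":-0.003,"dy":-0.032,"dz":0,"yaw":-0.975},{"dx":-0.003,"dy":-0.032,"dz":0,"yaw":-0.975}]'; python3 -m crank '[{"dx":-0.003,"dy":-0.032,"dz":0,"yaw":-0.975},{"dx":-0.003,"dy":-0.032,"dz":0,"yaw":-0.975},{"dx":-0.003,"dy":-0.032,"dz":0,"yaw":-0.975},{"dx":-0.003,"dy":-0.032,"dz":0,"yaw":-0.975},{"dx":-0.003,"dy":-0.032,"dz":0,"yaw":-0.975},{"dx":-0.003,"dy":-0.032,"dz":0,"yaw":-0.975},{"dx":-0.003,"dy":-0.032,"dz":0,"yaw":-0.975},{"dx":0,"dy":-0.032,"dz":0,"yaw":0},{"dx":0,"dy":0,"dz":0,"yaw":0},{"dx":0,"dy":0,"dz":0,"yaw":0}]'; python3 -c "
from h import *
im=grab('top','t16')
im=cv2.imread('pics/t16.png')[:,:,::-1].copy()
for c,s in greens(im,'top'): print(np.round(c,1),s[4],[np.round(at('top',c,z)[:2],1).tolist() for z in(128,204)])"
```

```text
time_s: 63.52
ee_pos: [563.2, -151.7, 259.0]
ee_rot: [-180.0, -0.1, 127.6]
force: [-0.7, -0.3, 0.2]
gripper_width: 91.2
gripper_force: 0.0
time_s: 64.78
ee_pos: [546.6, -356.5, 259.5]
ee_rot: [-180.0, -0.1, 93.6]
force: [0.2, -0.5, 0.1]
gripper_width: 91.3
gripper_force: 0.0
[498.8 144.2] 194 [[767.8, -672.7], [745.8, -642.8]]
[247.2 202.4] 206 [[587.0, 198.6], [574.0, 185.2]]
[370.2 208.4] 226 [[555.3, -221.3], [543.8, -213.9]]
[245.4 224.2] 214 [[512.0, 204.8], [502.7, 191.1]]
[243.3 245.9] 211 [[438.4, 211.4], [432.8, 197.4]]
```

```bash
python3 -m crank '[{"dx":0.004,"dy":0.01,"dz":-0.04,"yaw":0},{"dx":0,"dy":0,"dz":-0.05,"yaw":0},{"dx":0,"dy":0,"dz":-0.05,"yaw":0},{"dx":0,"dy":0,"dz":-0.05,"yaw":0},{"dx":0,"dy":0,"dz":-0.025,"yaw":0},{"dx":0,"dy":0,"dz":-0.01,"yaw":0},{"dx":0,"dy":0,"dz":0,"yaw":0},{"dx":0,"dy":0,"dz":0,"yaw":0},{"dx":0,"dy":0,"dz":0,"yaw":0}]'
```

```text
time_s: 65.95
ee_pos: [550.0, -349.6, 81.1]
ee_rot: [179.9, 0.1, 93.5]
force: [-0.3, -0.3, 0.1]
gripper_width: 91.2
gripper_force: 0.0
```

```bash
python3 -m crank '[{"dx":0,"dy":0.006,"dz":-0.006,"yaw":0},{"dx":0,"dy":0.006,"dz":-0.003,"yaw":0},{"dx":0,"dy":0.006,"dz":0,"yaw":0},{"dx":0,"dy":0.006,"dz":0,"yaw":0},{"dx":0,"dy":0.006,"dz":0,"yaw":0},{"dx":0,"dy":0.006,"dz":0,"yaw":0},{"dx":0,"dy":0.003,"dz":0,"yaw":0},{"dx":0,"dy":0.002,"dz":0,"yaw":0}]'; python3 -m crank '[{"dx":0,"dy":0.002,"dz":0,"yaw":0},{"dx":0,"dy":0.002,"dz":0,"yaw":0},{"dx":0,"dy":0.002,"dz":0,"yaw":0}]'; python3 -m crank '[{"dx":-0.0001,"dy":0.002,"dz":0,"yaw":0}]'; python3 -m crank '[{"dx":-0.0001,"dy":0.002,"dz":0,"yaw":0}]'
```

```text
time_s: 66.95
ee_pos: [549.5, -316.3, 72.8]
ee_rot: [180.0, 0.0, 93.5]
force: [-0.1, -0.1, 0.0]
gripper_width: 91.1
gripper_force: 0.0
time_s: 67.32
ee_pos: [549.5, -313.1, 72.8]
ee_rot: [180.0, 0.2, 93.6]
force: [-0.1, -5.5, -1.6]
gripper_width: 91.1
gripper_force: 2.6
time_s: 67.45
ee_pos: [549.5, -311.5, 72.8]
ee_rot: [180.0, 0.2, 93.6]
force: [-1.0, -5.1, -2.9]
gripper_width: 91.4
gripper_force: 2.6
time_s: 67.58
ee_pos: [549.6, -309.9, 72.8]
ee_rot: [180.0, 0.2, 93.6]
force: [-0.1, -5.1, -1.2]
gripper_width: 91.3
gripper_force: 2.5
```

```bash
python3 -m crank '[{"dx":-0.0001,"dy":0.002,"dz":0,"yaw":0},{"dx":-0.0001,"dy":0.002,"dz":0,"yaw":0}]'; python3 -m crank '[{"dx":-0.0001,"dy":0.002,"dz":0,"yaw":0},{"dx":-0.0001,"dy":0.0018,"dz":0,"yaw":0},{"dx":0,"dy":0,"dz":0,"yaw":0}]'; python3 -m crank '[{"dx":0,"dy":-0.01,"dz":0,"yaw":0},{"dx":0,"dy":-0.03,"dz":0.01,"yaw":0},{"dx":0,"dy":-0.02,"dz":0.05,"yaw":0},{"dx":0,"dy":-0.02,"dz":0.06,"yaw":0},{"dx":0,"dy":-0.02,"dz":0.05,"yaw":0},{"dx":0,"dy":-0.02,"dz":0.05,"yaw":0},{"dx":0.02,"dy":-0.05,"dz":0,"yaw":0},{"dx":0.02,"dy":-0.05,"dz":0,"yaw":0},{"dx":0,"dy":0,"dz":0,"yaw":0}]'; python3 prof.py p17; python3 -c "
from h import *
im=cv2.imread('pics/p17.png')[:,:,::-1].copy()
for c,s in greens(im,'top'): print(np.round(c,1),s[4],[np.round(at('top',c,z)[:2],1).tolist() for z in(128,204)])"
```

```text
time_s: 67.82
ee_pos: [549.5, -306.7, 72.8]
ee_rot: [180.0, 0.2, 93.5]
force: [-0.7, -5.1, -2.0]
gripper_width: 91.4
gripper_force: 2.5
time_s: 68.2
ee_pos: [549.3, -303.3, 72.8]
ee_rot: [180.0, 0.1, 93.5]
force: [-0.4, -4.7, -2.2]
gripper_width: 91.3
gripper_force: 2.5
time_s: 69.32
ee_pos: [581.1, -480.0, 246.6]
ee_rot: [-179.9, -0.1, 93.4]
force: [-0.1, 0.7, -0.3]
gripper_width: 91.3
gripper_force: 0.0
[62, 64, 66, 68, 70, 72, 74, 76, 78, 80, 82, 84, 86, 88]
back - [190, 192, 193, 192, 191, 191, 192, 191, 193, 197, 202, 209, 214, 214]
back + [192, 191, 191, 191, 191, 191, 191, 191, 192, 196, 199, 207, 215, 216]
front - [162, 163, 159, 146, 134, 134, 133, 122, 119, 137, 155, 170, 176, 178]
front + [165, 166, 163, 146, 134, 135, 132, 120, 118, 131, 151, 167, 174, 175]
left - [195, 194, 194, 194, 194, 190, 180, 167, 163, 175, 197, 209, 209, 209]
left + [190, 190, 190, 190, 190, 185, 175, 162, 157, 174, 198, 209, 210, 209]
right - [193, 193, 193, 193, 190, 183, 172, 164, 174, 192, 206, 213, 214, 213]
right + [191, 191, 191, 192, 190, 183, 171, 161, 174, 193, 206, 213, 213, 213]
[499.4 143.4] 178 [[770.3, -674.8], [748.2, -644.8]]
[247.1 202.4] 207 [[587.1, 198.8], [574.0, 185.4]]
[366.7 208. ] 205 [[557.0, -209.5], [545.5, -202.6]]
[245.3 224.2] 213 [[512.1, 205.1], [502.8, 191.4]]
[243.3 245.9] 213 [[438.4, 211.6], [432.7, 197.6]]
```

Pan y is now within about 1.5 mm, and x is about +5 mm. I'll go behind the pan and push it -x by 5 mm with a slight -y drift.

```bash
python3 -m crank '[{"dx":0.0075,"dy":0.019,"dz":0,"yaw":1},{"dx":0.0075,"dy":0.019,"dz":0,"yaw":1},{"dx":0.0075,"dy":0.019,"dz":0,"yaw":1},{"dx":0.0075,"dy":0.019,"dz":0,"yaw":1},{"dx":0.0075,"dy":0.019,"dz":0,"yaw":1},{"dx":0.0075,"dy":0.019,"dz":0,"yaw":1},{"dx":0.0075,"dy":0.019,"dz":0,"yaw":1},{"dx":0.0075,"dy":0.019,"dz":0,"yaw":1},{"dx":0.0075,"dy":0.019,"dz":0,"yaw":1},{"dx":0.0075,"dy":0.019,"dz":0,"yaw":1}]'; python3 -m crank '[{"dx":0.0075,"dy":0.019,"dz":0,"yaw":1},{"dx":0.0075,"dy":0.019,"dz":0,"yaw":1},{"dx":0.0075,"dy":0.019,"dz":0,"yaw":1},{"dx":0.0075,"dy":0.019,"dz":0,"yaw":1},{"dx":0.0075,"dy":0.019,"dz":0,"yaw":1},{"dx":0.0075,"dy":0.019,"dz":0,"yaw":1},{"dx":0.0075,"dy":0.019,"dz":0,"yaw":1},{"dx":0.0075,"dy":0.019,"dz":0,"yaw":1.0},{"dx":0,"dy":0,"dz":0,"yaw":0},{"dx":0,"dy":0,"dz":0,"yaw":0}]'; python3 -m crank '[{"dx":0,"dy":0,"dz":-0.05,"yaw":0},{"dx":0,"dy":0,"dz":-0.05,"yaw":0},{"dx":0,"dy":0,"dz":-0.05,"yaw":0},{"dx":0,"dy":0,"dz":-0.04,"yaw":0},{"dx":0,"dy":0,"dz":-0.015,"yaw":0},{"dx":0,"dy":0,"dz":0,"yaw":0},{"dx":0,"dy":0,"dz":0,"yaw":0},{"dx":0,"dy":0,"dz":0,"yaw":0}]'
```

```text
time_s: 70.62
ee_pos: [640.5, -323.9, 249.3]
ee_rot: [179.9, -0.1, 143.8]
force: [-0.2, 0.2, -0.1]
gripper_width: 91.2
gripper_force: 0.0
time_s: 71.88
ee_pos: [688.4, -204.3, 249.1]
ee_rot: [180.0, -0.0, -176.5]
force: [-0.8, -0.7, -0.9]
gripper_width: 91.1
gripper_force: 0.0
time_s: 72.88
ee_pos: [689.8, -204.9, 86.5]
ee_rot: [-179.9, 0.2, -176.5]
force: [1.2, 0.3, -0.4]
gripper_width: 91.0
gripper_force: 0.0
```

```bash
python3 -m crank '[{"dx":-0.006,"dy":0,"dz":-0.01,"yaw":0},{"dx":-0.006,"dy":0,"dz":-0.005,"yaw":0},{"dx":-0.006,"dy":0,"dz":-0.001,"yaw":0},{"dx":-0.006,"dy":0,"dz":0,"yaw":0},{"dx":-0.006,"dy":0,"dz":0,"yaw":0},{"dx":-0.006,"dy":0,"dz":0,"yaw":0},{"dx":-0.006,"dy":0,"dz":0,"yaw":0},{"dx":-0.006,"dy":0,"dz":0,"yaw":0},{"dx":-0.003,"dy":0,"dz":0,"yaw":0},{"dx":-0.002,"dy":0,"dz":0,"yaw":0}]'; python3 -m crank '[{"dx":-0.002,"dy":0,"dz":0,"yaw":0},{"dx":-0.002,"dy":0,"dz":0,"yaw":0}]'; python3 -m crank '[{"dx":-0.002,"dy":0,"dz":0,"yaw":0}]'; python3 -m crank '[{"dx":-0.002,"dy":0,"dz":0,"yaw":0}]'
```

```text
time_s: 74.12
ee_pos: [646.6, -204.6, 72.0]
ee_rot: [180.0, 0.0, -176.5]
force: [-0.3, 0.2, 0.3]
gripper_width: 91.4
gripper_force: 0.0
time_s: 74.38
ee_pos: [643.4, -204.6, 72.0]
ee_rot: [180.0, 0.0, -176.5]
force: [-0.3, -0.1, -0.2]
gripper_width: 90.9
gripper_force: 0.0
time_s: 74.5
ee_pos: [641.8, -204.6, 71.9]
ee_rot: [180.0, -0.0, -176.5]
force: [0.9, -0.7, -0.3]
gripper_width: 91.3
gripper_force: 0.0
time_s: 74.62
ee_pos: [640.1, -204.6, 71.9]
ee_rot: [180.0, -0.0, -176.5]
force: [-0.2, 0.3, -0.3]
gripper_width: 91.4
gripper_force: 0.0
```

```bash
python3 -m crank '[{"dx":-0.0015,"dy":0,"dz":0,"yaw":0}]'; python3 -m crank '[{"dx":-0.0015,"dy":0,"dz":0,"yaw":0}]'; python3 -m crank '[{"dx":-0.0015,"dy":-0.0003,"dz":0,"yaw":0}]'
```

```text
time_s: 74.75
ee_pos: [639.0, -204.6, 71.9]
ee_rot: [180.0, 0.0, -176.5]
force: [0.2, -0.0, -0.1]
gripper_width: 91.2
gripper_force: 0.0
time_s: 74.88
ee_pos: [637.8, -204.6, 72.0]
ee_rot: [180.0, 0.0, -176.5]
force: [0.4, 0.1, -0.1]
gripper_width: 91.0
gripper_force: 0.0
time_s: 75.0
ee_pos: [636.6, -204.8, 72.0]
ee_rot: [180.0, 0.0, -176.5]
force: [-0.3, -0.5, 0.7]
gripper_width: 91.2
gripper_force: 0.0
```

```bash
python3 -m crank '[{"dx":-0.0015,"dy":0,"dz":0,"yaw":0}]'; python3 -m crank '[{"dx":-0.0015,"dy":-0.0005,"dz":0,"yaw":0}]'; python3 -m crank '[{"dx":-0.0015,"dy":-0.0005,"dz":0,"yaw":0}]'
```

```text
time_s: 75.12
ee_pos: [636.5, -204.9, 72.0]
ee_rot: [-180.0, 0.2, -176.5]
force: [4.4, -0.3, -2.8]
gripper_width: 91.2
gripper_force: 2.0
time_s: 75.25
ee_pos: [635.6, -205.1, 72.1]
ee_rot: [-180.0, 0.2, -176.5]
force: [4.1, 1.3, -2.8]
gripper_width: 91.3
gripper_force: 2.2
time_s: 75.38
ee_pos: [633.9, -205.5, 72.0]
ee_rot: [180.0, 0.1, -176.5]
force: [4.2, 0.4, -2.3]
gripper_width: 91.4
gripper_force: 2.3
```

```bash
python3 -m crank '[{"dx":-0.0015,"dy":-0.0005,"dz":0,"yaw":0},{"dx":-0.0012,"dy":-0.0005,"dz":0,"yaw":0},{"dx":0,"dy":0,"dz":0,"yaw":0}]'; python3 -m crank '[{"dx":0.01,"dy":0,"dz":0,"yaw":0},{"dx":0.02,"dy":0,"dz":0.02,"yaw":0},{"dx":0.01,"dy":0,"dz":0.05,"yaw":0},{"dx":0,"dy":0.02,"dz":0.06,"yaw":0},{"dx":0,"dy":0.05,"dz":0.06,"yaw":0},{"dx":-0.03,"dy":0.06,"dz":0.02,"yaw":0},{"dx":-0.03,"dy":0.06,"dz":0,"yaw":0},{"dx":-0.03,"dy":0.06,"dz":0,"yaw":0},{"dx":0,"dy":0.06,"dz":0,"yaw":0},{"dx":0,"dy":0,"dz":0,"yaw":0}]'; python3 prof.py p18; python3 -c "
from h import *
im=cv2.imread('pics/p18.png')[:,:,::-1].copy()
for c,s in greens(im,'top'): print(np.round(c,1),s[4],[np.round(at('top',c,z)[:2],1).tolist() for z in(128,204)])
cv2.imwrite('pics/c18.png',cv2.resize(im[140:282,225:411,::-1],None,fx=4.2,fy=4.2,interpolation=cv2.INTER_CUBIC))"
```

```text
time_s: 75.75
ee_pos: [630.8, -206.4, 72.0]
ee_rot: [180.0, 0.0, -176.5]
force: [3.8, 0.8, -0.9]
gripper_width: 91.2
gripper_force: 2.1
time_s: 77.0
ee_pos: [589.8, 43.9, 240.1]
ee_rot: [-180.0, -0.1, -176.2]
force: [-0.2, -0.4, 0.7]
gripper_width: 90.7
gripper_force: 0.0
[62, 64, 66, 68, 70, 72, 74, 76, 78, 80, 82, 84, 86, 88]
back - [186, 185, 185, 185, 184, 182, 178, 167, 160, 173, 196, 207, 208, 208]
back + [185, 184, 184, 184, 184, 183, 180, 169, 161, 178, 201, 208, 209, 210]
front - [157, 156, 157, 156, 156, 149, 131, 113, 112, 128, 138, 142, 148, 156]
front + [163, 162, 162, 163, 163, 158, 135, 110, 109, 123, 134, 138, 141, 149]
left - [187, 187, 187, 187, 186, 178, 164, 147, 148, 169, 191, 202, 202, 202]
left + [183, 183, 183, 183, 182, 176, 164, 153, 152, 171, 192, 201, 202, 202]
right - [188, 188, 187, 187, 187, 184, 169, 159, 168, 185, 200, 207, 208, 208]
right + [186, 186, 186, 186, 186, 182, 167, 157, 168, 186, 201, 208, 208, 208]
[498.8 144.2] 191 [[767.7, -672.5], [745.7, -642.6]]
[245.3 202.7] 175 [[586.2, 205.1], [573.2, 191.4]]
[367.  209.9] 213 [[550.5, -210.2], [539.3, -203.2]]
[244.8 224.4] 216 [[511.3, 206.6], [502.1, 192.8]]
[243.4 246.1] 230 [[437.9, 211.3], [432.3, 197.3]]
```

View pics/c18.png

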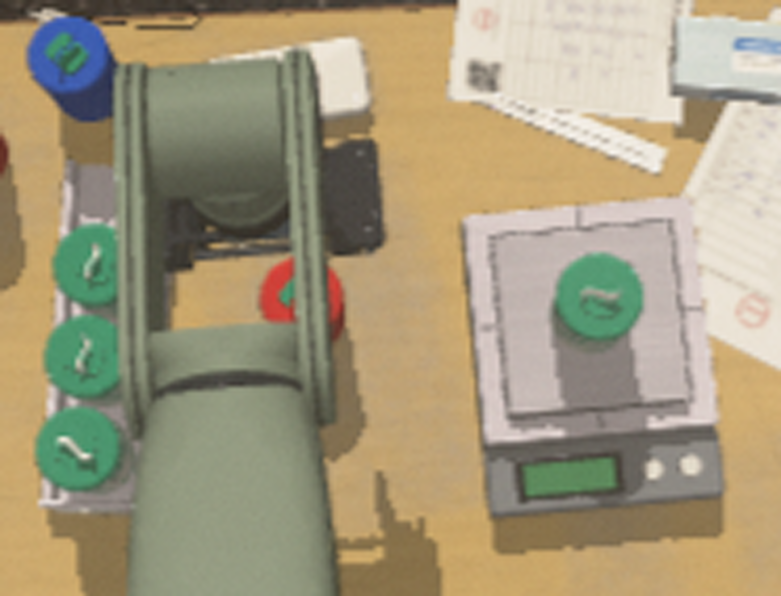

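The pan is centred (front edge at 73.5, straight) with old_a upright in its middle. The three lane tubs are closed up at 73–75 mm spacing, and the arm is clear of everything. I'm handing the job in.

```bash
python3 -c "
from workcell import ticket
print(ticket.job_done())"
```

```text
the job is handed in; nothing more can be done
None
```

I handed the job in at about 77 s, and it returned no verdict. By my last camera check the pan is straight and within about 2 mm of its mark (it was knocked once and tapped back), with old_a upright at its middle and the other old tub and both new tubs closed up at the lane's front stop.

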